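# Set out the food-bank hand-out rack in shelf order

### The arm

A 6-joint arm with a two-finger parallel gripper is mounted at the origin on the work surface. World frame = base frame: x ahead of the robot, y to its left, z up, the work surface at z = 0. Lengths are in m, angles in degrees, forces in N, time in s.
With the tool pointing down it reaches from about 0.275 to 0.725 m from the base axis. Payload 15.9 kg.
Tool frame: the origin (TCP) lies at the very end of the fingers, on their centre line; the grasp point (between the pads) lies 19 mm behind it (bot.grip_point_offset is the distance from the TCP to the grasp point, in m); z points along the fingers, y is the direction in which the jaws open and shut (so a half turn about z gives the same grasp; the last joint's range is limited). The gripper opens to 85 mm and grips with 20 to 120 N. Pads are 22 mm wide; open, the fingers measure 114 mm over their backs; the gripper's body (76 mm by 85 mm) begins 54 mm behind the grasp point. The pads swing forward as they close: fully open they stand 13 mm farther back than shut.
Start: joints at [-64.286, 12.198, -1.971, 75.831, 0, 90], TCP at [0.217, -0.45, 0.231] pointing down, gripper open.
Joint ranges: [-170.91, 170.91], [-42.67, 98.43], [-65.05, 77.54], [-120.47, 116.71], [-90, 82.35], [-180, 180]. Speed limits (degrees/s): [108.29, 108.29, 136.94, 147.25, 180, 180].

### API

Orientations are given as [roll, pitch, yaw] about the fixed x, y, z axes, in that order (R = Rz(yaw) Ry(pitch) Rx(roll)).
In Python, from station import bot gives the robot as it stands.
- The arm moves only by the tool send_rows, never from a script. Its argument "increments" is text: rows parted by semicolons, each of 7 numbers parted by spaces: the shift along the tool's x, y, z in mm, then the turn, a rotation vector about the tool's x, y, z in rad, then the finger opening in mm, from 0 to 85.4. A call has 1 to 5 rows; each row shifts and turns the commanded pose from where the row before left it, along the tool's axes as they then stand; what a row does not reach is not made up. A row lasts 1/12 s, in which the tool goes at most 41.7 mm and 7.16 degrees, less where a joint would pass 70% of its speed; a pose out of reach is approached as far as the arm can. A call with a gripper value outside its range is refused whole. The fingers move at their own pace and stop on an object; the grip force is fixed at half the most. Time passes only in rows, so rows that do not move let the fingers close. It gives the time, the measured TCP pose, the force and the opening at its end, in the units of the state.
- bot.get_obs(): the state, without advancing time (a new reading comes with each control period).
- bot.grab_frame(name): name is "scene" or "top"; returns a dict with "image" (480x640x3 uint8, red, green, blue), "K" (3x3 intrinsics, pixels), "world_to_cam" (4x4, takes a point from world to camera coordinates). Camera axes: x right, y down, z forward; pixel columns grow to the right and rows downward; lengths in m; the calibration is good to about 2 mm. A picture is of the moment at which its call begins. There is no depth.
- bot.close_job(): hands the job in, once; it reports no verdict.
The state is a dict: "time_s": time; "joints": joint angles; "qd": joint speeds; "joint_torque": joint torques, N m; "ee_pos": TCP position; "tool_rot": TCP orientation; "ft_force": force on the tool from outside, world axes, zero at the start; "torque": the same for the moment, N m; "gripper_width": opening from 0.0 (shut) to 1.0 (fully open).
Only numpy, scipy, OpenCV 4.12 (cv2) and the standard library are available. Lean on these libraries where they do the work, as an engineer would, in place of code of your own. Each camera call takes 0.05 s, during which the arm holds its last target.

### The job

Fill the empty blue hand-out rack from the green stock tray: take the front one of each of the four kinds and stand it upright in the rack, one to a bay, in the same left-to-right order as the lanes of the tray. Set each down gently, and leave the back row of the tray standing where it is.

Things in the scene. Friction and masses are not known exactly. Their poses are not given: they have to be found in the camera images.
- tray: green stock tray (fixed), 400 mm wide, 300 deep; walls 62 tall, 6 thick; floor 6 above the bench. 3 dividers, 30 tall from the floor, make 4 lanes running away from the robot, each with two of one kind, a front and a back one ~135 apart. Origin on the bench under the middle of the front row; x to the back row, y left: lanes at y = 0.144, 0.048, -0.048, -0.144 m; outer walls at x = -0.083, 0.217 m
- rack: blue hand-out rack (fixed), empty, beside the tray on either hand: chipboard deck 400 mm wide, 150 deep, 12 above the bench; 4 bays 93 wide, parted by grey dividers 30 tall from the deck; blue frame 44 tall at sides and back, 24 at the front. Origin on the bench under its centre; x front to back, y left, z up: bay centres at x = 0, y = 0.144, 0.048, -0.048, -0.144 m
- can_front_center (a point): slim round food can: plain steel, straight-sided, 53 mm diameter, 88 mm tall, flat end with a raised rim and ring, white paper band. The loose one in the front row, to be moved; 110 to 380 g. Point: its centre, half-way up (44 mm above its foot); z up; at the start its x points away from the robot, within 21 degrees
- caddy_front_center (a point): the square tea tin: 56 x 56 mm in plan, 84 mm tall, straight-sided, dull grey metal, a slip-lid seam and a square panel on top. The loose one in the front row, to be moved; 110 to 380 g. Point: its centre, half-way up (42 mm above its foot); z up; at the start its x points away from the robot, within 21 degrees
- honey_front_center (a point): hexagonal honey jar: amber glass, 54 mm across flats (62 across corners) up to 60 mm high, then a round white lid of 50 mm diameter; 82 mm tall in all; its x is square to one pair of flats. The loose one in the front row, to be moved; 110 to 380 g. Point: its centre, half-way up (41 mm above its foot); z up; at the start its x points away from the robot, within 21 degrees
- oblong_front_center (a point): the oblong tin: 38 mm along its x, 64 mm along its y, flat metal sides up to 76 mm, then a small black round cap of 28 mm diameter in the middle of its top; 88 mm tall in all. The loose one in the front row, to be moved; 110 to 380 g. Point: its centre, half-way up (44 mm above its foot); z up; at the start its x points away from the robot, within 21 degrees
- can_back_center (a point): the same kind as can_front_center, same shape and size, but standing loose in the back row of the tray, behind it in the same lane; to be left standing. The point is its centre, half-way up; axes as the tray's
- caddy_back_center (a point): the same kind as caddy_front_center, same shape and size, but standing loose in the back row of the tray, behind it in the same lane; to be left standing. The point is its centre, half-way up; axes as the tray's
- honey_back_center (a point): the same kind as honey_front_center, same shape and size, but standing loose in the back row of the tray, behind it in the same lane; to be left standing. The point is its centre, half-way up; axes as the tray's
- oblong_back_center (a point): the same kind as oblong_front_center, same shape and size, but standing loose in the back row of the tray, behind it in the same lane; to be left standing. The point is its centre, half-way up; axes as the tray's
Mind the look-alikes: they are no part of the job. Leave any red look-alike of the part that bears oblong_front_center alone.

How it is judged (in metres and radians):
At the end, for the whole second after the job is handed in: All four front items stand upright (0.1 rad) and at rest on the rack deck (6 mm), each in the bay with the same place from the left as its lane (centre within 30 mm across, 60 mm along the bay); the four back items stand upright within 12 mm of their start (((y of can_back_center in the frame of tray between 0.114 and 0.174 m and y of can_front_center in the frame of rack between 0.114 and 0.174 m) or (y of can_back_center in the frame of tray between 0.018 and 0.078 m and y of can_front_center in the frame of rack between 0.018 and 0.078 m) or (y of can_back_center in the frame of tray between -0.078 and -0.018 m and y of can_front_center in the frame of rack between -0.078 and -0.018 m) or (y of can_back_center in the frame of tray between -0.174 and -0.114 m and y of can_front_center in the frame of rack between -0.174 and -0.114 m)) and x of can_front_center in the frame of rack between -0.06 and 0.06 m and z of can_front_center in the frame of rack between 0.05 and 0.062 m and angle between each of can_front_center, can_back_center, caddy_front_center, caddy_back_center, honey_front_center, honey_back_center, oblong_front_center, oblong_back_center's own z axis and vertical below 0.1 rad and linear speed of each of can_front, caddy_front, honey_front, oblong_front below 0.03 m/s and distance of each of can_back_center, caddy_back_center, honey_back_center, oblong_back_center from where it was at the start of the episode below 0.012 m and ((y of caddy_back_center in the frame of tray between 0.114 and 0.174 m and y of caddy_front_center in the frame of rack between 0.114 and 0.174 m) or (y of caddy_back_center in the frame of tray between 0.018 and 0.078 m and y of caddy_front_center in the frame of rack between 0.018 and 0.078 m) or (y of caddy_back_center in the frame of tray between -0.078 and -0.018 m and y of caddy_front_center in the frame of rack between -0.078 and -0.018 m) or (y of caddy_back_center in the frame of tray between -0.174 and -0.114 m and y of caddy_front_center in the frame of rack between -0.174 and -0.114 m)) and x of caddy_front_center in the frame of rack between -0.06 and 0.06 m and z of caddy_front_center in the frame of rack between 0.048 and 0.06 m and ((y of honey_back_center in the frame of tray between 0.114 and 0.174 m and y of honey_front_center in the frame of rack between 0.114 and 0.174 m) or (y of honey_back_center in the frame of tray between 0.018 and 0.078 m and y of honey_front_center in the frame of rack between 0.018 and 0.078 m) or (y of honey_back_center in the frame of tray between -0.078 and -0.018 m and y of honey_front_center in the frame of rack between -0.078 and -0.018 m) or (y of honey_back_center in the frame of tray between -0.174 and -0.114 m and y of honey_front_center in the frame of rack between -0.174 and -0.114 m)) and x of honey_front_center in the frame of rack between -0.06 and 0.06 m and z of honey_front_center in the frame of rack between 0.047 and 0.059 m and ((y of oblong_back_center in the frame of tray between 0.114 and 0.174 m and y of oblong_front_center in the frame of rack between 0.114 and 0.174 m) or (y of oblong_back_center in the frame of tray between 0.018 and 0.078 m and y of oblong_front_center in the frame of rack between 0.018 and 0.078 m) or (y of oblong_back_center in the frame of tray between -0.078 and -0.018 m and y of oblong_front_center in the frame of rack between -0.078 and -0.018 m) or (y of oblong_back_center in the frame of tray between -0.174 and -0.114 m and y of oblong_front_center in the frame of rack between -0.174 and -0.114 m)) and x of oblong_front_center in the frame of rack between -0.06 and 0.06 m and z of oblong_front_center in the frame of rack between 0.05 and 0.062 m); the robot touches nothing.
It fails at once if anything in the back row is shifted by more than 12 mm or tipped (distance of any of can_back_center, caddy_back_center, honey_back_center, oblong_back_center from where it was at the start of the episode above 0.012 m or angle between any of can_back_center, caddy_back_center, honey_back_center, oblong_back_center's own z axis and vertical above 0.2 rad).
It fails at once if an item is let fall from more than about 20 mm (it moves faster than 0.65 m/s with no finger on it) ((contact force between can_front and the fingers below 0.05 N and linear speed of can_front above 0.65 m/s) or (contact force between caddy_front and the fingers below 0.05 N and linear speed of caddy_front above 0.65 m/s) or (contact force between honey_front and the fingers below 0.05 N and linear speed of honey_front above 0.65 m/s) or (contact force between oblong_front and the fingers below 0.05 N and linear speed of oblong_front above 0.65 m/s)).
It also fails if it takes over 115 s, if anything falls off the work surface, if the arm or the gripper's body presses on something with over 40 N, if the wrist force passes 120 N, or if a joint passes its speed limit or range.

## Working session

There is one attempt and no reset: what is moved stays moved. The work goes in short steps, Python scripts to look and compute and a tool call to move; the robot and the scene stay as the last step left them, time stands still between calls to the robot, and variables do not carry over. Pictures are saved under pics/ and viewed, and the job is handed in when it is done.

Besides the shell and the picture viewer there is one more tool, called after "Call:" in YAML: its name, and indented under it one key for each argument. send_rows: Moves the arm, as the interface text tells. Its arguments: {"type":"object","properties":{"increments":{"type":"string"}},"required":["increments"]}

```bash
ls; mkdir -p pics; python3 - <<'E'
from station import bot
import cv2,numpy as np
for n in("scene","top"):
    f=bot.grab_frame(n);cv2.imwrite(f"pics/{n}0.png",f["image"][...,::-1]);print(n,f["K"],f["world_to_cam"])
print(bot.get_obs(),bot.grip_point_offset)
E
```

```text
pics
scene [[594.33322448   0.         322.863423  ]
 [  0.         594.33322448 240.05460095]
 [  0.           0.           1.        ]] [[-0.82228713  0.56890692  0.01374042  0.40299915]
 [ 0.42213145  0.62597762 -0.65571111 -0.1648502 ]
 [-0.38163978 -0.53338254 -0.75488684  1.82704342]
 [ 0.          0.          0.          1.        ]]
top [[449.76265817   0.         310.82511577]
 [  0.         449.76265817 240.96652385]
 [  0.           0.           1.        ]] [[-3.08096636e-03 -9.99784856e-01  2.05121626e-02 -8.27156386e-03]
 [-9.91828913e-01  4.39060114e-04 -1.27574352e-01  4.92968918e-01]
 [ 1.27537900e-01 -2.07376082e-02 -9.91616880e-01  1.04854420e+00]
 [ 0.00000000e+00  0.00000000e+00  0.00000000e+00  1.00000000e+00]]
{'time_s': 0.1, 'joints': array([-6.42856778e+01,  1.22217800e+01, -2.00433421e+00,  7.58289843e+01,
        2.46060437e-03,  8.99994411e+01]), 'qd': array([ 0.05903634, -0.10981525,  0.02532395,  0.11226324, -0.08790807,
       -0.01903384]), 'joint_torque': array([ 1.86716890e-03, -6.87247109e+01,  4.87809741e+01,  1.21940993e-02,
        1.47978722e-04, -3.77243214e-05]), 'ee_pos': array([ 0.21682953, -0.45021918,  0.23086956]), 'tool_rot': array([-1.79944901e+02, -2.46114069e-03,  2.57148787e+01]), 'ft_force': array([ 0.72280943, -0.07204149, -0.4573723 ]), 'torque': array([ 0.03051094, -0.03214444, -0.00885842]), 'gripper_width': 1.0001597059580727} 0.0187
```

View pics/top0.png

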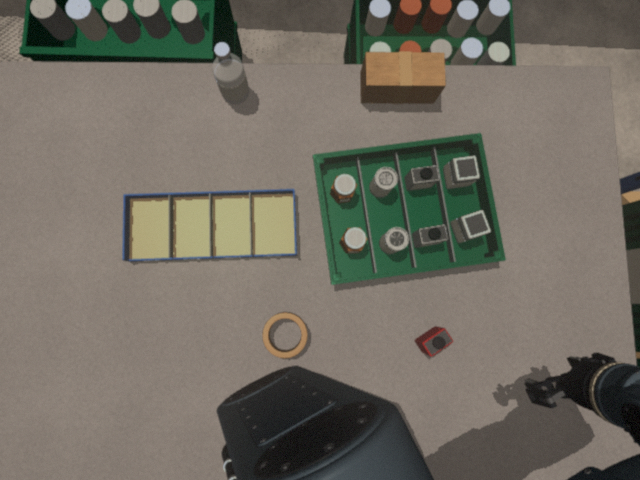

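View pics/scene0.png

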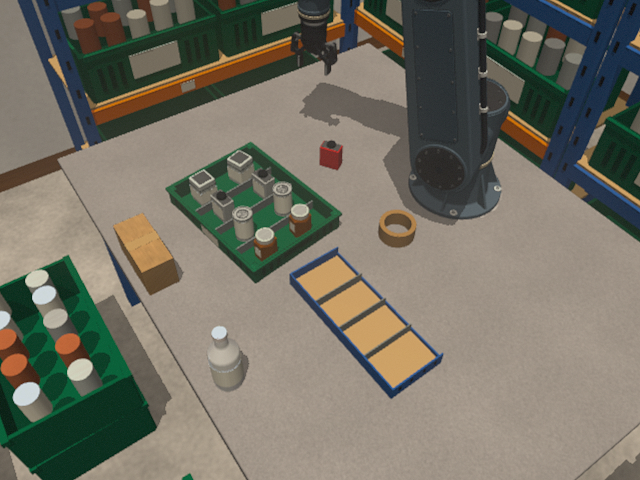

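The top view shows the tray at about (410,210), with lanes left to right honey, can, oblong, caddy. The empty rack is at (210,227). Candidates for the oblong are the front (433,235), the back (425,176), and the red look-alike on the bench (435,342), which I'll leave alone. The front row is honey (355,240), can (396,240), oblong (433,235) and caddy (473,226).

```bash
python3 - <<'E'
import cv2
i=cv2.imread("pics/top0.png")
cv2.imwrite("pics/crop_tray.png",cv2.resize(i[125:290,305:510],None,fx=3.6,fy=3.6,interpolation=cv2.INTER_CUBIC))
cv2.imwrite("pics/crop_rack.png",cv2.resize(i[180:270,115:305],None,fx=4,fy=4,interpolation=cv2.INTER_CUBIC))
E
```

```text
(no output)
```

View pics/crop_tray.png

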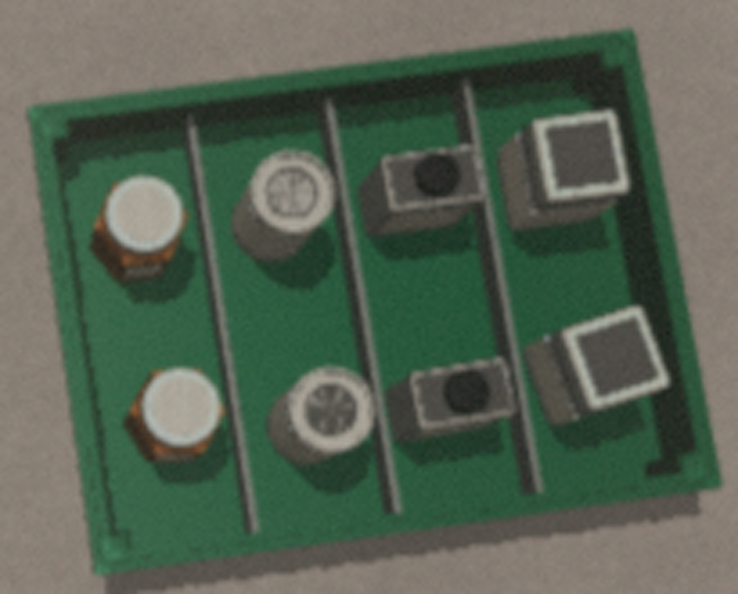

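View pics/crop_rack.png

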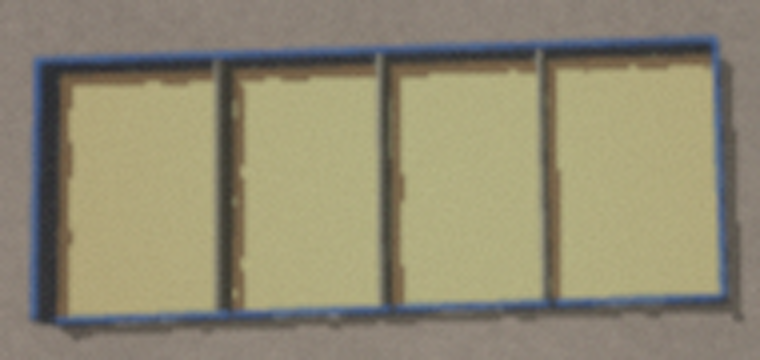

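```bash
cat > h.py <<'E'
import numpy as np,cv2
from scipy.optimize import least_squares
K=np.array([[449.76265817,0,310.82511577],[0,449.76265817,240.96652385],[0,0,1]])
W=np.array([[-3.08096636e-03,-9.99784856e-01,2.05121626e-02,-8.27156386e-03],[-9.91828913e-01,4.39060114e-04,-1.27574352e-01,4.92968918e-01],[1.27537900e-01,-2.07376082e-02,-9.91616880e-01,1.04854420]])
def ray(u,v,z):
    R,t=W[:,:3],W[:,3];c=-R.T@t;d=R.T@np.linalg.solve(K,[u,v,1.]);return (c+d*(z-c[2])/d[2])[:2]
def fit(local,world):
    l=np.array(local);w=np.array(world)
    f=lambda p:(l@np.array([[np.cos(p[2]),np.sin(p[2])],[-np.sin(p[2]),np.cos(p[2])]])+p[:2]-w).ravel()
    r=least_squares(f,[*w.mean(0),0]);return r.x,r.fun.reshape(-1,2)*1000
E
python3 - <<'E'
from h import *
T=lambda x,y:(305+(x+.5)/3.6-.5,125+(y+.5)/3.6-.5)
Rk=lambda x,y:(115+(x+.5)/4-.5,180+(y+.5)/4-.5)
np.set_printoptions(precision=4,suppress=True)
for z in(.062,.068):
    p,r=fit([(.217,.2),(.217,-.2),(-.083,-.2),(-.083,.2)],[ray(*T(*q),z) for q in[(28,107),(632,30),(720,487),(98,573)]])
    print('tray',z,p[:2],np.degrees(p[2]),r.round(1).tolist())
c,s=np.cos(p[2]),np.sin(p[2])
def loc(q):
    d=q-p[:2];return np.array([c*d[0]+s*d[1],-s*d[0]+c*d[1]])
for n,q,z in[('honeyF',(180,406),.088),('honeyB',(145,213),.088),('canF',(330,409),.094),('canB',(291,193),.094),('oblF',(467,391),.094),('oblB',(437,174),.094)]:
    w=ray(*T(*q),z);print(n,w,'tray',loc(w))
for n,Q,z,sz in[('oblF',[(412,374),(506,358),(516,412),(422,430)],.082,(.038,.064)),('cadF',[(566,345),(641,306),(669,379),(594,411)],.090,(.056,.056)),('cadB',[(533,120),(617,111),(630,190),(545,203)],.09,(.056,.056))]:
    a,b=sz[0]/2,sz[1]/2
    w=[ray(*T(*q),z) for q in Q]
    P,r=fit([(a,b),(a,-b),(-a,-b),(-a,b)],w);print(n,P[:2],np.degrees(P[2]),r.round(1).tolist(),'tray',loc(P[:2]))
for ow in(.4,.412):
  w=[ray(*Rk(*q),z) for q,z in[((36,60),.044),((717,39),.044),((726,298),.024),((36,320),.024)]]
  P,r=fit([(.075,ow/2),(.075,-ow/2),(-.075,-ow/2),(-.075,ow/2)],w);print('rack',P[:2],np.degrees(P[2]),r.round(1).tolist())
for y in(.144,.048,-.048,-.144):
    print('bay',P[:2]+np.array([-np.sin(P[2]),np.cos(P[2])])*y)
w=[ray(*Rk(*q),.042) for q in[(217,62),(380,55),(541,50)]];print(w)
E
```

```text
tray 0.062 [ 0.5048 -0.2472] 7.766846930078717 [[-5.3, -6.8], [-6.4, 4.5], [5.5, 5.8], [6.2, -3.5]]
tray 0.068 [ 0.5035 -0.2458] 7.76684420606486 [[-4.5, -5.5], [-5.3, 3.5], [4.7, 4.5], [5.1, -2.5]]
honeyF [ 0.4938 -0.108 ] tray [0.009  0.1378]
honeyB [ 0.6192 -0.0874] tray [0.136  0.1413]
canF [ 0.4911 -0.2022] tray [-0.0065  0.0449]
canB [ 0.631  -0.1809] tray [0.1351 0.0471]
oblF [ 0.5025 -0.2896] tray [-0.0069 -0.0433]
oblB [ 0.6438 -0.2756] tray [ 0.135  -0.0485]
oblF [ 0.5027 -0.2912] 9.684026901834736 [[0.8, 1.6], [1.1, -0.3], [-1.3, -1.7], [-0.5, 0.4]] tray [-0.0069 -0.045 ]
cadF [ 0.5231 -0.3883] 22.31606983114028 [[5.5, 3.8], [1.4, 1.7], [-3.1, -4.0], [-3.8, -1.5]] tray [ 0.0001 -0.1438]
cadB [ 0.6573 -0.3713] 6.8187528904839345 [[0.5, 0.6], [0.9, 0.4], [-1.8, -0.4], [0.3, -0.6]] tray [ 0.1354 -0.1452]
rack [0.5327 0.2332] 1.738618923038396 [[-1.4, -2.0], [-2.9, 4.0], [1.8, 4.8], [2.4, -6.7]]
rack [0.5327 0.2332] 1.7414247576713264 [[-1.6, 4.0], [-2.7, -2.0], [2.0, -1.2], [2.2, -0.7]]
bay [0.5283 0.3771]
bay [0.5313 0.2811]
bay [0.5342 0.1852]
bay [0.5371 0.0892]
[array([0.6024, 0.3307]), array([0.6069, 0.2337]), array([0.6101, 0.1373])]
```

```bash
python3 - <<'E'
import cv2,numpy as np
from h import *
i=cv2.imread("pics/top0.png")
a=cv2.resize(i[220:260,330:380],None,fx=10,fy=10,interpolation=cv2.INTER_CUBIC)
s=cv2.imread("pics/scene0.png")
# overlay candidate hexes at z=.066 in both views
f=dict(K=np.array([[594.33322448,0,322.863423],[0,594.33322448,240.05460095],[0,0,1]]),W=np.array([[-0.82228713,0.56890692,0.01374042,0.40299915],[0.42213145,0.62597762,-0.65571111,-0.1648502],[-0.38163978,-0.53338254,-0.75488684,1.82704342]]))
def proj(p,K,W):
    q=K@(W[:,:3]@p+W[:,3]);return q[:2]/q[2]
b=cv2.resize(s[190:250,270:330],None,fx=8,fy=8,interpolation=cv2.INTER_CUBIC)
b0=b.copy()
for n,x,y,z in[('h',.4938,-.108,.088),('c',.4911,-.2022,.094),('o',.5025,-.2905,.094),('q',.5231,-.3883,.09)]:
    print(n,proj(np.array([x,y,z]),f['K'],f['W']))
cv2.imwrite("pics/hex.png",np.hstack([a[:400],np.pad(b[:400],((0,0),(0,0),(0,0)))])[:,:800])
c=cv2.resize(s[135:260,180:330],None,fx=5,fy=5,interpolation=cv2.INTER_CUBIC)
for x,y,z in[(.4938,-.108,.088),(.4911,-.2022,.094),(.5025,-.2905,.094),(.5231,-.3883,.09)]:
    u=proj(np.array([x,y,z]),f['K'],f['W']);cv2.drawMarker(c,(int((u[0]-180)*5),int((u[1]-135)*5)),(0,0,255),0,16,1)
cv2.imwrite("pics/sc.png",c[:600])
E
```

```text
h [299.78719557 210.25712713]
c [282.24857027 188.3849994 ]
o [262.65221663 172.22555951]
q [239.8290486  157.25398544]
```

View pics/hex.png

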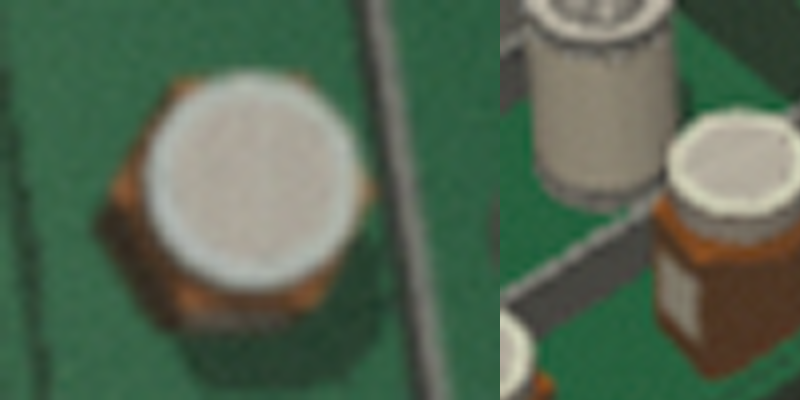

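View pics/sc.png

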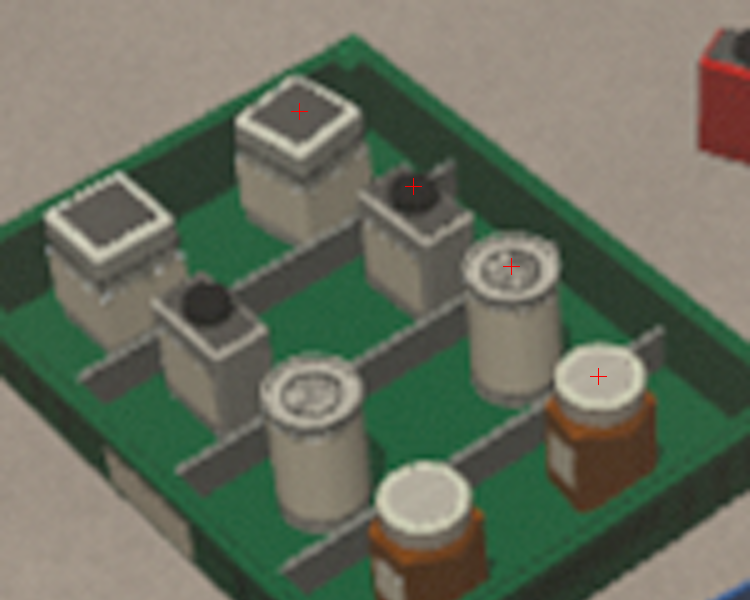

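The scene view confirms it: the projected crosses land on the four front lids, at about (300,210), (282,188), (263,172) and (240,157). The hex flats face x (yaw ≈ 0), the oblong's yaw is about 9.7° and the caddy's about 22°. I'll grip each with the jaws along tray x, starting with the caddy.

Call:
send_rows:
  increments: "25 0 0 0 0 -0.12 75;25 0 0 0 0 -0.12 75;25 0 0 0 0 -0.12 75;20 0 0 0 0 -0.12 75;20 10 0 0 0 -0.12 75"

```text
time_s: 0.52
ee_pos: [0.3138, -0.3845, 0.2312]
tool_rot: [-180.0, -0.0, 60.4]
ft_force: [-0.7, -0.3, -0.4]
gripper_width: 0.879
```

Call:
send_rows:
  increments: "0 20 0 0 0 -0.12 75;0 20 0 0 0 -0.12 75;0 20 0 0 0 -0.12 75;0 20 0 0 0 -0.12 75;0 20 0 0 0 -0.12 75"

```text
time_s: 0.93
ee_pos: [0.4091, -0.4134, 0.2308]
tool_rot: [-180.0, -0.0, 94.8]
ft_force: [-0.3, -0.4, 0.5]
gripper_width: 0.883
```

Call:
send_rows:
  increments: "0 0 0 0 0 -0.12 75;0 0 0 0 0 -0.12 75;0 0 0 0 0 -0.06 75;0 0 0 0 0 0 75;0 0 0 0 0 0 75"

```text
time_s: 1.35
ee_pos: [0.4082, -0.4131, 0.231]
tool_rot: [-180.0, -0.0, 111.5]
ft_force: [0.3, 0.9, -1.0]
gripper_width: 0.877
```

```bash
cat > go.py <<'E'
import sys,numpy as np
from station import bot
# usage: go.py x y z : needed shift in tool axes, mm
o=bot.get_obs();p=np.array(o['ee_pos']);r,pt,yw=np.radians(o['tool_rot'])
from scipy.spatial.transform import Rotation as R
M=R.from_euler('xyz',[r,pt,yw]).as_matrix()
t=np.array(list(map(float,sys.argv[1:4])))
print('t',round(o['time_s'],2),'p',p.round(4),'rpy',o['tool_rot'].round(2),'w',round(o['gripper_width']*85.4,1),'F',o['ft_force'].round(1),'j6',o['joints'].round(0))
print('tool shift mm',((t-p)@M*1000).round(1))
E
python3 go.py .523 -.388 .2
```

```text
t 1.35 p [ 0.4082 -0.4131  0.231 ] rpy [-1.7999e+02 -3.0000e-02  1.1152e+02] w 74.9 F [ 0.3  0.9 -1. ] j6 [-45.  22.  11.  79.  -0.  23.]
tool shift mm [-18.8 116.   31. ]
```

Call:
send_rows:
  increments: "-5 30 8 0 0 0 75;-5 30 8 0 0 0 75;-5 30 8 0 0 0 75;-4 26 7 0 0 0 75;0 0 0 0 0 0 75"

```text
time_s: 1.77
ee_pos: [0.5262, -0.386, 0.1977]
tool_rot: [-180.0, -0.1, 111.7]
ft_force: [1.0, 0.4, -0.4]
gripper_width: 0.878
```

```bash
python3 go.py .523 -.388 .045; python3 -c "
from station import bot
import cv2
f=bot.grab_frame('scene')['image'][100:260,160:360,::-1];cv2.imwrite('pics/s1.png',cv2.resize(f,None,fx=3.7,fy=3.7,interpolation=2))"
```

```text
t 1.77 p [ 0.5262 -0.386   0.1977] rpy [-1.7997e+02 -1.4000e-01  1.1166e+02] w 75.0 F [ 1.   0.4 -0.4] j6 [-36.  32.  21.  80.   0.  32.]
tool shift mm [ -1.   -3.6 152.7]
```

View pics/s1.png

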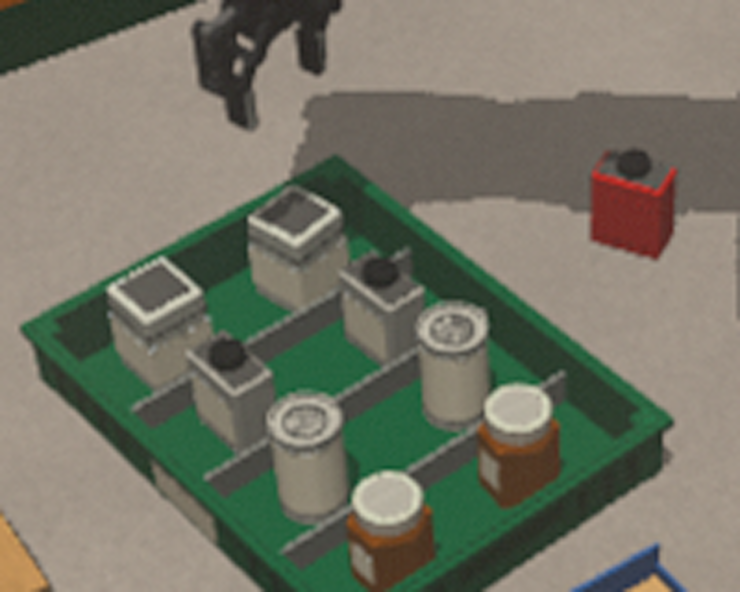

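The gripper's fingers straddle the air above the front caddy, at crop (230,110)–(310,60), with the jaws along tray x.

Call:
send_rows:
  increments: "-1 -3 25 0 0 0 75;0 0 25 0 0 0 75;0 0 25 0 0 0 75;0 0 15 0 0 0 75;0 0 0 0 0 0 75"

```text
time_s: 2.23
ee_pos: [0.5184, -0.3894, 0.1073]
tool_rot: [-179.8, -0.2, 111.5]
ft_force: [0.2, -0.2, -0.7]
gripper_width: 0.876
```

```bash
python3 go.py .523 -.388 .045; python3 -c "
from station import bot
import cv2
f=bot.grab_frame('scene')['image'][100:260,160:360,::-1];cv2.imwrite('pics/s2.png',cv2.resize(f,None,fx=3.7,fy=3.7,interpolation=2))"
```

```text
t 2.23 p [ 0.5184 -0.3894  0.1073] rpy [-179.85   -0.23  111.51] w 74.8 F [ 0.2 -0.2 -0.7] j6 [-37.  33.  10.  68.  -0.  32.]
tool shift mm [-0.6  5.  62.3]
```

View pics/s2.png

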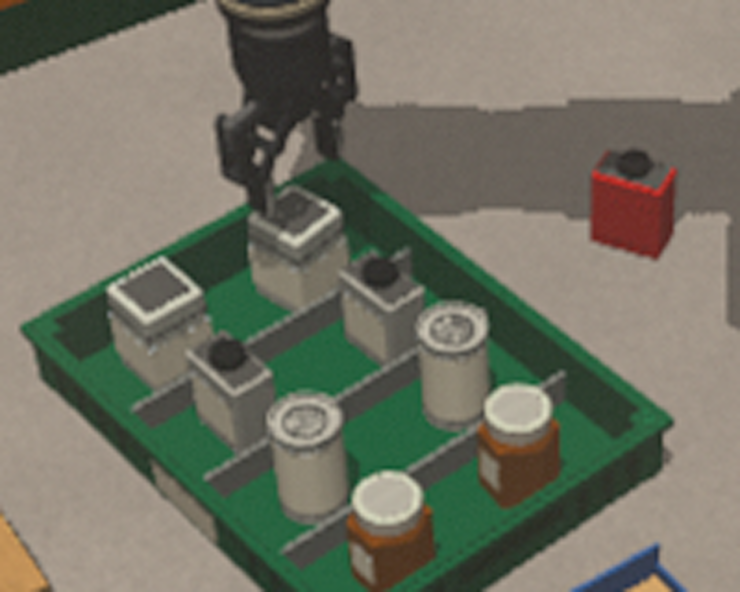

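Call:
send_rows:
  increments: "-1 5 0 0 0 0 75;0 0 20 0 0 0 75;0 0 20 0 0 0 75;0 0 20 0 0 0 75;0 0 0 0 0 0 75"

```text
time_s: 2.7
ee_pos: [0.525, -0.3886, 0.0484]
tool_rot: [-179.9, -0.1, 111.6]
ft_force: [-1.1, 0.7, -1.7]
gripper_width: 0.878
```

```bash
python3 go.py .523 -.388 .045; python3 -c "
from station import bot
import cv2
f=bot.grab_frame('top')['image'][125:290,305:510,::-1];cv2.imwrite('pics/t2.png',cv2.resize(f,None,fx=3.6,fy=3.6,interpolation=2))"
```

```text
t 2.7 p [ 0.525  -0.3886  0.0484] rpy [-1.7992e+02 -1.3000e-01  1.1162e+02] w 75.0 F [-1.1  0.7 -1.7] j6 [-37.  35.   6.  60.  -0.  32.]
tool shift mm [ 1.2 -1.6  3.4]
```

View pics/t2.png

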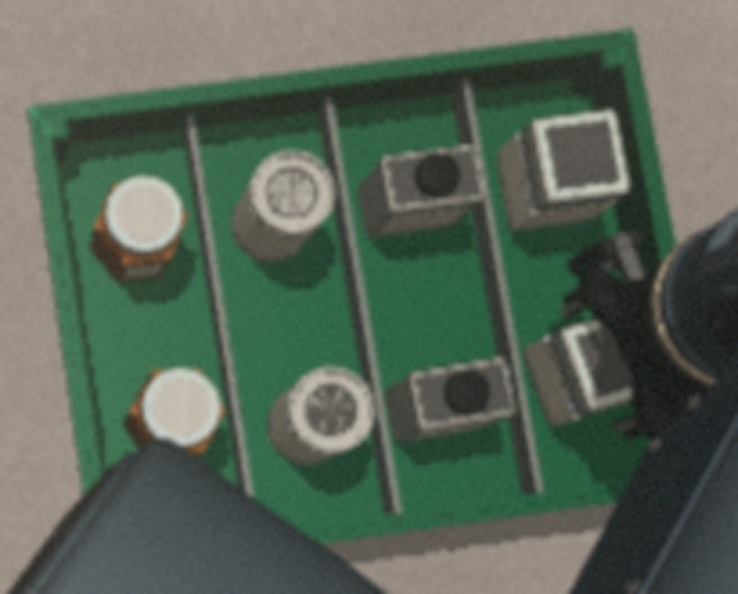

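The top view shows the fingers in front of and behind the caddy, at crop (600,300) and (640,420), with the back row untouched. Next I close the jaws.

Call:
send_rows:
  increments: "0 0 4 0 0 0 70;0 0 0 0 0 0 62;0 0 0 0 0 0 50;0 0 0 0 0 0 40;0 0 0 0 0 0 40"

```text
time_s: 3.17
ee_pos: [0.5265, -0.3899, 0.0481]
tool_rot: [179.9, 0.1, 111.6]
ft_force: [-1.2, -0.3, 8.3]
gripper_width: 0.656
```

Call:
send_rows:
  increments: "0 0 0 0 0 0 40;0 0 -5 0 0 0 40;0 0 -10 0 0 0 40;0 0 -20 0 0 0 40;0 0 0 0 0 0 40"

```text
time_s: 3.58
ee_pos: [0.5272, -0.3903, 0.0857]
tool_rot: [179.9, 0.2, 111.7]
ft_force: [1.1, -0.3, -0.9]
gripper_width: 0.654
```

```bash
python3 go.py .537 .089 .17
```

```text
t 3.58 p [ 0.5272 -0.3903  0.0857] rpy [179.85   0.24 111.65] w 55.9 F [ 1.1 -0.3 -0.9] j6 [-37.  34.   9.  65.  -0.  32.]
tool shift mm [441.5 186.2 -85.6]
```

Call:
send_rows:
  increments: "0 0 -25 0 0 0 40;0 0 -30 0 0 0 40;0 0 -30 0 0 0.11 40;0 0 0 0 0 0.12 40;0 0 0 0 0 0.12 40"

```text
time_s: 4.0
ee_pos: [0.5267, -0.3899, 0.1689]
tool_rot: [179.8, 0.1, 91.3]
ft_force: [0.4, 0.0, -3.1]
gripper_width: 0.657
```

```bash
python3 go.py .537 .089 .17; python3 -c "
from station import bot
import cv2
f=bot.grab_frame('scene')['image'][50:260,160:410,::-1];cv2.imwrite('pics/s3.png',cv2.resize(f,None,fx=2.8,fy=2.8,interpolation=2))"
```

```text
t 4.0 p [ 0.5267 -0.3899  0.1689] rpy [1.7981e+02 1.4000e-01 9.1270e+01] w 56.1 F [ 0.4  0.  -3.1] j6 [-37.  32.  18.  76.   0.  52.]
tool shift mm [478.5  20.9  -2.3]
```

View pics/s3.png

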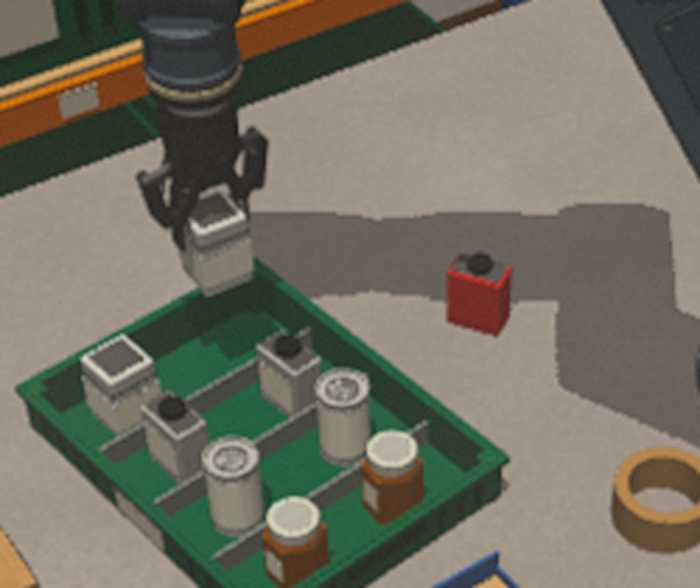

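The caddy is held upright above the tray, at crop (215,240).

Call:
send_rows:
  increments: "20 1 0 0 0 0 40;35 2 0 0 0 0 40;35 2 0 0 0 0 40;35 2 0 0 0 0 40;35 2 0 0 0 0 40"

```text
time_s: 4.47
ee_pos: [0.5298, -0.2275, 0.1662]
tool_rot: [-180.0, -0.0, 91.8]
ft_force: [1.0, -0.2, -1.9]
gripper_width: 0.656
```

Call:
send_rows:
  increments: "35 1 0 0 0 0 40;35 1 0 0 0 0 40;35 1 0 0 0 0 40;35 1 0 0 0 0 40;35 1 0 0 0 0 40"

```text
time_s: 4.88
ee_pos: [0.5299, -0.0522, 0.1664]
tool_rot: [180.0, 0.0, 91.8]
ft_force: [0.5, -0.3, -2.5]
gripper_width: 0.653
```

Call:
send_rows:
  increments: "35 1 0 0 0 0 40;35 1 0 0 0 0 40;35 1 0 0 0 0 40;20 0 0 0 0 0 40;0 0 0 0 0 0 40"

```text
time_s: 5.3
ee_pos: [0.5295, 0.0748, 0.1663]
tool_rot: [-180.0, -0.1, 92.0]
ft_force: [0.1, -0.5, -2.7]
gripper_width: 0.656
```

```bash
python3 go.py .537 .089 .054
```

```text
t 5.3 p [0.5295 0.0748 0.1663] rpy [-1.800e+02 -5.000e-02  9.199e+01] w 56.0 F [ 0.1 -0.5 -2.7] j6 [ 8. 17. -5. 68.  0. 96.]
tool shift mm [ 13.8   8.  112.3]
```

Call:
send_rows:
  increments: "14 8 0 0 0 0 40;0 0 20 0 0 0 40;0 0 30 0 0 0 40;0 0 20 0 0 0 40;0 0 10 0 0 0 40"

```text
time_s: 5.72
ee_pos: [0.536, 0.0849, 0.0838]
tool_rot: [-179.8, 0.0, 91.7]
ft_force: [-0.6, -0.1, -1.9]
gripper_width: 0.654
```

Call:
send_rows:
  increments: "0 0 5 0 0 0 40;0 0 5 0 0 0 40;0 0 5 0 0 0 40;0 0 0 0 0 0 40;0 0 0 0 0 0 40"

```text
time_s: 6.13
ee_pos: [0.5378, 0.0853, 0.0719]
tool_rot: [180.0, -0.0, 91.6]
ft_force: [0.2, -0.8, -2.0]
gripper_width: 0.652
```

```bash
python3 go.py .537 .089 .054; python3 -c "
from station import bot
import cv2
f=bot.grab_frame('scene')['image'][220:400,270:470,::-1];cv2.imwrite('pics/s4.png',cv2.resize(f,None,fx=3.3,fy=3.3,interpolation=2))"
```

```text
t 6.13 p [0.5378 0.0853 0.0719] rpy [179.96  -0.    91.62] w 55.6 F [ 0.2 -0.8 -2. ] j6 [  9.  22. -12.  56.  -0.  97.]
tool shift mm [ 3.7 -0.7 17.9]
```

View pics/s4.png

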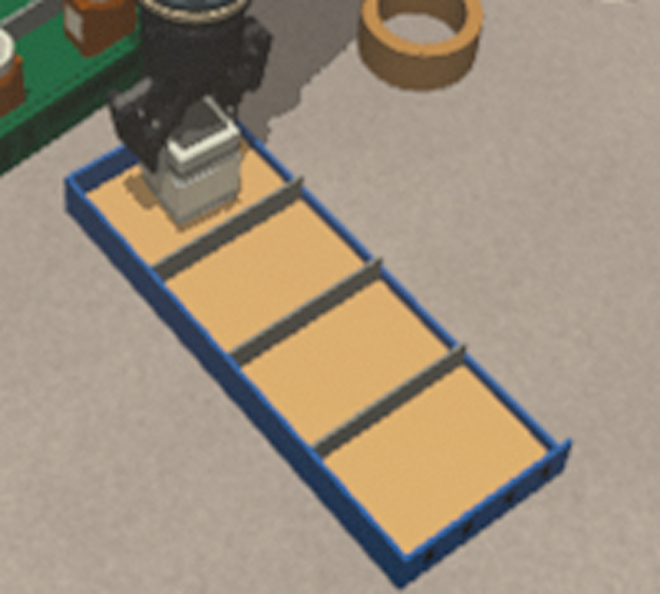

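The caddy sits above the middle of the right-hand bay, at crop (200,180).

Call:
send_rows:
  increments: "2 0 4 0 0 0 40;0 0 4 0 0 0 40;0 0 4 0 0 0 40;0 0 2 0 0 0 40;0 0 0 0 0 0 40"

```text
time_s: 6.6
ee_pos: [0.537, 0.0873, 0.0567]
tool_rot: [-179.9, 0.0, 91.6]
ft_force: [0.9, 0.3, -2.5]
gripper_width: 0.656
```

Call:
send_rows:
  increments: "0 0 1 0 0 0 40;0 0 1 0 0 0 40;0 0 0 0 0 0 40;0 0 0 0 0 0 40;0 0 0 0 0 0 40"

```text
time_s: 7.02
ee_pos: [0.5374, 0.0874, 0.0554]
tool_rot: [180.0, -0.0, 91.6]
ft_force: [-0.1, 0.9, -2.5]
gripper_width: 0.656
```

Call:
send_rows:
  increments: "0 0 1 0 0 0 40;0 0 0 0 0 0 40;0 0 1 0 0 0 40;0 0 0 0 0 0 40;0 0 0 0 0 0 40"

```text
time_s: 7.43
ee_pos: [0.5374, 0.0874, 0.0541]
tool_rot: [180.0, -0.0, 91.6]
ft_force: [-6.9, -0.0, 13.4]
gripper_width: 0.66
```

Contact at TCP z = 0.054, so I release.

Call:
send_rows:
  increments: "0 0 0 0 0 0 60;0 0 0 0 0 0 66;0 0 0 0 0 0 75;0 0 0 0 0 0 75;0 0 0 0 0 0 75"

```text
time_s: 7.85
ee_pos: [0.5374, 0.0874, 0.0532]
tool_rot: [-180.0, -0.0, 91.6]
ft_force: [-0.7, 1.0, -0.1]
gripper_width: 0.878
```

Call:
send_rows:
  increments: "0 0 -10 0 0 0 75;0 0 -30 0 0 0 75;0 0 -35 0 0 0 75;0 0 -35 0 0 0 75;-5 0 -20 0 0 0 75"

```text
time_s: 8.27
ee_pos: [0.5383, 0.0829, 0.1878]
tool_rot: [179.8, -0.0, 91.6]
ft_force: [0.7, 0.1, -0.2]
gripper_width: 0.879
```

```bash
python3 go.py .5027 -.291 .2; python3 -c "
from station import bot
import cv2
f=bot.grab_frame('scene')['image'][130:400,160:470,::-1];cv2.imwrite('pics/s5.png',cv2.resize(f,None,fx=2.2,fy=2.2,interpolation=2))"
```

```text
t 8.27 p [0.5383 0.0829 0.1878] rpy [ 1.7978e+02 -4.0000e-02  9.1640e+01] w 75.1 F [ 0.7  0.1 -0.2] j6 [ 9. 18. -1. 71.  0. 97.]
tool shift mm [-372.8  -46.2  -12.6]
```

View pics/s5.png

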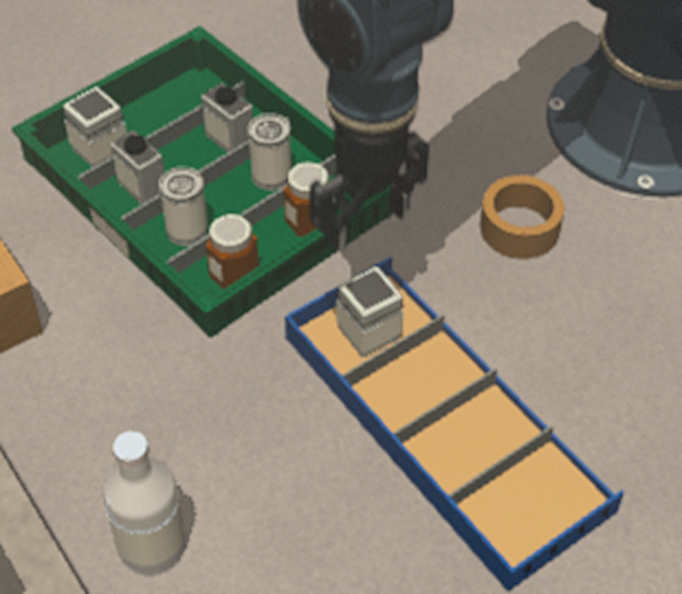

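The caddy stands in the right-hand bay at crop (370,310). The oblong is next.

Call:
send_rows:
  increments: "-20 -4 0 0 0 0 60;-35 -4 -4 0 0 0 60;-35 -4 0 0 0 0 60;-35 -4 0 0 0 0 60;-35 -4 0 0 0 0 60"

```text
time_s: 8.73
ee_pos: [0.5216, -0.0796, 0.1881]
tool_rot: [180.0, 0.0, 91.6]
ft_force: [1.1, -0.1, 0.2]
gripper_width: 0.705
```

Call:
send_rows:
  increments: "-35 -4 0 0 0 0 60;-35 -4 0 0 0 0 60;-35 -4 0 0 0 0 60;-35 -4 0 0 0 0 60;-35 -4 0 0 0 0 60"

```text
time_s: 9.15
ee_pos: [0.5064, -0.2554, 0.1881]
tool_rot: [180.0, 0.0, 91.6]
ft_force: [1.3, -0.1, 0.1]
gripper_width: 0.699
```

Call:
send_rows:
  increments: "-25 -4 0 0 0 0 60;-10 -2 0 0 0 0 60;0 0 0 0 0 -0.08 60;0 0 0 0 0 -0.06 60;0 0 0 0 0 0 60"

```text
time_s: 9.57
ee_pos: [0.5018, -0.2887, 0.1877]
tool_rot: [180.0, -0.0, 99.8]
ft_force: [0.9, -0.1, 0.8]
gripper_width: 0.703
```

```bash
python3 go.py .5027 -.291 .047
```

```text
t 9.57 p [ 0.5018 -0.2887  0.1877] rpy [ 1.7999e+02 -1.0000e-02  9.9780e+01] w 60.0 F [ 0.9 -0.1  0.8] j6 [-30.  22.   5.  73.   0.  50.]
tool shift mm [ -2.5   0.5 140.7]
```

Call:
send_rows:
  increments: "-2 0 20 0 0 0 60;0 0 30 0 0 0 60;0 0 25 0 0 0 60;0 0 10 0 0 0 60;0 0 0 0 0 0 60"

```text
time_s: 9.98
ee_pos: [0.5011, -0.2896, 0.1005]
tool_rot: [-179.8, -0.1, 99.6]
ft_force: [0.0, -0.0, 0.6]
gripper_width: 0.706
```

```bash
python3 go.py .5027 -.291 .047; python3 -c "
from station import bot
import cv2
f=bot.grab_frame('scene')['image'][100:260,160:360,::-1];cv2.imwrite('pics/s6.png',cv2.resize(f,None,fx=3.7,fy=3.7,interpolation=2))"
```

```text
t 9.98 p [ 0.5011 -0.2896  0.1005] rpy [-1.7984e+02 -1.4000e-01  9.9570e+01] w 60.3 F [ 0.  -0.   0.6] j6 [-30.  25.  -4.  62.   0.  50.]
tool shift mm [-1.8  1.5 53.5]
```

View pics/s6.png

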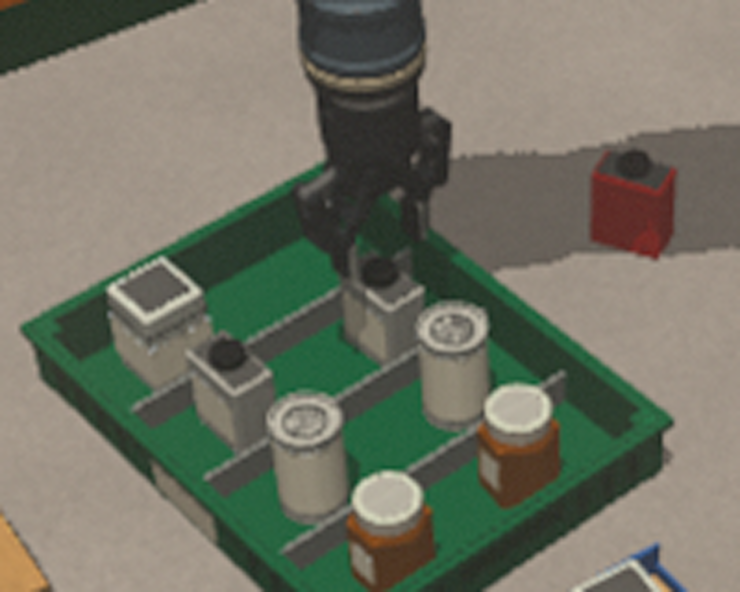

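The fingers stand on either side of the oblong cap, at crop (345,265) and (420,235). I go down and close.

Call:
send_rows:
  increments: "-2 1 15 0 0 0 60;0 0 15 0 0 0 60;0 0 15 0 0 0 60;0 0 8 0 0 0 60;0 0 0 0 0 0 60"

```text
time_s: 10.45
ee_pos: [0.5035, -0.2924, 0.0493]
tool_rot: [-180.0, -0.0, 99.6]
ft_force: [0.1, -0.2, -0.6]
gripper_width: 0.699
```

Call:
send_rows:
  increments: "0 0 0 0 0 0 50;0 0 0 0 0 0 42;0 0 0 0 0 0 35;0 0 0 0 0 0 28;0 0 0 0 0 0 25"

```text
time_s: 10.87
ee_pos: [0.5043, -0.293, 0.0509]
tool_rot: [179.9, 0.1, 99.6]
ft_force: [-1.9, 1.3, 8.0]
gripper_width: 0.436
```

Call:
send_rows:
  increments: "0 0 0 0 0 0 25;0 0 -5 0 0 0 25;0 0 -10 0 0 0 25;0 0 -20 0 0 0 25;0 0 -20 0 0 0 25"

```text
time_s: 11.28
ee_pos: [0.5033, -0.2924, 0.1057]
tool_rot: [-180.0, -0.0, 99.6]
ft_force: [-0.1, -0.1, -1.0]
gripper_width: 0.431
```

```bash
python3 go.py .534 .185 .17
```

```text
t 11.28 p [ 0.5033 -0.2924  0.1057] rpy [-1.7998e+02 -2.0000e-02  9.9620e+01] w 36.8 F [-0.1 -0.1 -1. ] j6 [-30.  25.  -3.  62.   0.  50.]
tool shift mm [465.6 110.1 -64.2]
```

Call:
send_rows:
  increments: "0 0 -25 0 0 0 25;0 0 -30 0 0 0.07 25;0 0 -15 0 0 0.068 25;0 0 0 0 0 0 25;0 0 0 0 0 0 25"

```text
time_s: 11.7
ee_pos: [0.5041, -0.2929, 0.1757]
tool_rot: [179.9, 0.1, 91.8]
ft_force: [-0.3, 0.3, -1.3]
gripper_width: 0.436
```

```bash
python3 go.py .534 .185 .175; python3 -c "
from station import bot
import cv2
f=bot.grab_frame('scene')['image'][50:260,160:410,::-1];cv2.imwrite('pics/s7.png',cv2.resize(f,None,fx=2.8,fy=2.8,interpolation=2))"
```

```text
t 11.7 p [ 0.5041 -0.2929  0.1757] rpy [1.7989e+02 7.0000e-02 9.1790e+01] w 37.2 F [-0.3  0.3 -1.3] j6 [-30.  23.   4.  72.  -0.  58.]
tool shift mm [4.767e+02 4.480e+01 2.000e-01]
```

View pics/s7.png

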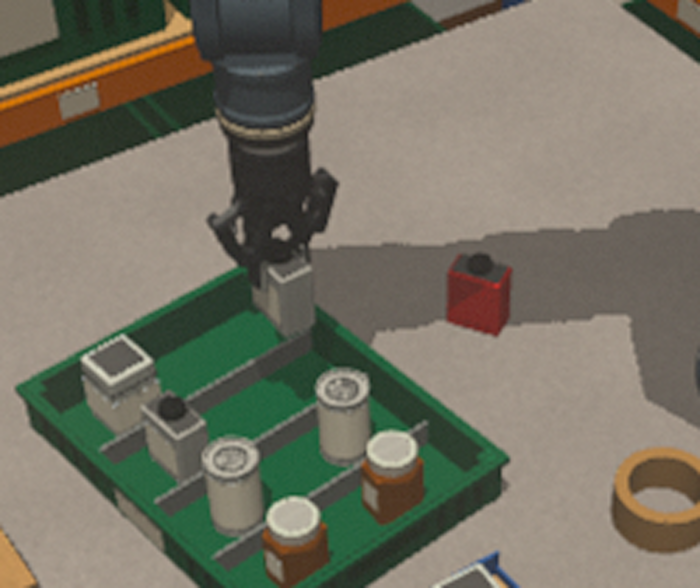

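The oblong is held upright, at crop (288,295). I carry it to bay 3 with its foot about 0.13 above the bench.

Call:
send_rows:
  increments: "20 3 0 0 0 0 25;35 3 0 0 0 0 25;35 3 0 0 0 0 25;35 3 0 0 0 0 25;35 3 0 0 0 0 25"

```text
time_s: 12.17
ee_pos: [0.5127, -0.1305, 0.1731]
tool_rot: [-179.9, -0.0, 91.8]
ft_force: [-0.1, 0.1, -1.2]
gripper_width: 0.432
```

Call:
send_rows:
  increments: "35 4 0 0 0 0 25;35 4 0 0 0 0 25;35 4 0 0 0 0 25;35 3 0 0 0 0 25;35 3 0 0 0 0 25"

```text
time_s: 12.58
ee_pos: [0.5255, 0.0449, 0.1732]
tool_rot: [-179.9, 0.0, 91.8]
ft_force: [1.5, -0.2, -1.7]
gripper_width: 0.433
```

Call:
send_rows:
  increments: "35 3 0 0 0 0 25;35 3 0 0 0 0 25;35 3 0 0 0 0 25;27 2 0 0 0 0 25;10 0 0 0 0 0 25"

```text
time_s: 13.0
ee_pos: [0.5324, 0.1887, 0.1729]
tool_rot: [-179.9, -0.0, 92.0]
ft_force: [0.6, -0.1, -1.5]
gripper_width: 0.436
```

```bash
python3 go.py .534 .185 .057
```

```text
t 13.0 p [0.5324 0.1887 0.1729] rpy [-1.7989e+02 -1.0000e-02  9.1960e+01] w 37.3 F [ 0.6 -0.1 -1.5] j6 [ 19.  21.   1.  71.   0. 108.]
tool shift mm [ -3.8   1.8 115.9]
```

Call:
send_rows:
  increments: "-4 2 0 0 0 0 25;0 0 20 0 0 0 25;0 0 30 0 0 0 25;0 0 25 0 0 0 25;0 0 10 0 0 0 25"

```text
time_s: 13.42
ee_pos: [0.5332, 0.1797, 0.0855]
tool_rot: [-179.7, 0.1, 91.7]
ft_force: [-0.4, 1.0, -1.6]
gripper_width: 0.434
```

Call:
send_rows:
  increments: "0 0 8 0 0 0 25;0 0 5 0 0 0 25;0 0 5 0 0 0 25;0 0 3 0 0 0 25;0 0 0 0 0 0 25"

```text
time_s: 13.83
ee_pos: [0.5355, 0.1816, 0.0685]
tool_rot: [180.0, -0.0, 91.7]
ft_force: [-1.4, 0.5, -1.0]
gripper_width: 0.438
```

```bash
python3 go.py .534 .185 .057; python3 -c "
from station import bot
import cv2
f=bot.grab_frame('scene')['image'][220:400,270:470,::-1];cv2.imwrite('pics/s8.png',cv2.resize(f,None,fx=3.3,fy=3.3,interpolation=2))"
```

```text
t 13.83 p [0.5355 0.1816 0.0685] rpy [ 1.7998e+02 -1.0000e-02  9.1720e+01] w 37.4 F [-1.4  0.5 -1. ] j6 [ 19.  24.  -9.  56.  -0. 107.]
tool shift mm [ 3.4 -1.4 11.5]
```

View pics/s8.png

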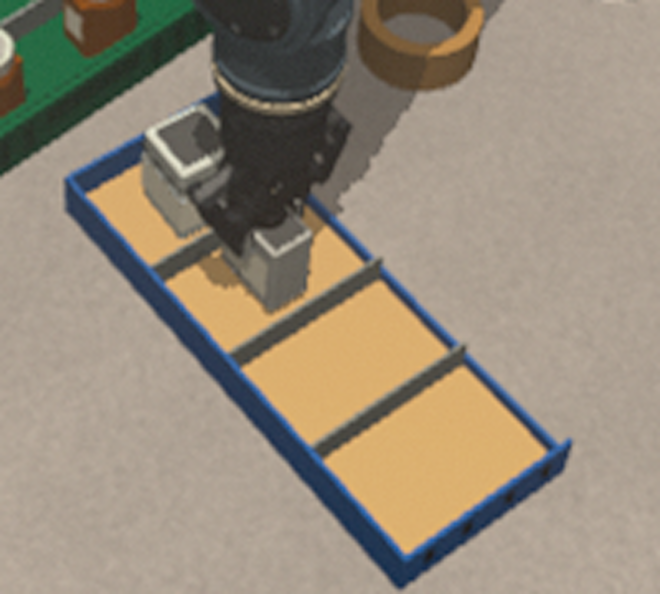

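The oblong hangs over the middle of bay 3, at crop (270,270). I lower it gently.

Call:
send_rows:
  increments: "2 0 3 0 0 0 25;0 0 3 0 0 0 25;0 0 2 0 0 0 25;0 0 1 0 0 0 25;0 0 0 0 0 0 25"

```text
time_s: 14.3
ee_pos: [0.5351, 0.1836, 0.059]
tool_rot: [-180.0, 0.0, 91.7]
ft_force: [0.5, -0.7, -1.2]
gripper_width: 0.439
```

Call:
send_rows:
  increments: "0 0 1 0 0 0 25;0 0 0 0 0 0 25;0 0 1 0 0 0 25;0 0 0 0 0 0 25;0 0 0 0 0 0 25"

```text
time_s: 14.72
ee_pos: [0.5353, 0.1836, 0.0573]
tool_rot: [-180.0, 0.0, 91.7]
ft_force: [-0.9, 0.4, -0.5]
gripper_width: 0.432
```

Call:
send_rows:
  increments: "0 0 1 0 0 0 25;0 0 0 0 0 0 25;0 0 1 0 0 0 25;0 0 0 0 0 0 25;0 0 0 0 0 0 25"

```text
time_s: 15.13
ee_pos: [0.5354, 0.1837, 0.0569]
tool_rot: [179.9, -0.0, 91.7]
ft_force: [-10.1, -2.6, 26.1]
gripper_width: 0.437
```

Call:
send_rows:
  increments: "0 0 -1 0 0 0 25;0 0 0 0 0 0 45;0 0 0 0 0 0 52;0 0 0 0 0 0 60;0 0 0 0 0 0 60"

```text
time_s: 15.55
ee_pos: [0.5352, 0.1836, 0.0561]
tool_rot: [-180.0, 0.0, 91.7]
ft_force: [0.6, 0.4, -0.2]
gripper_width: 0.7
```

Call:
send_rows:
  increments: "0 0 -10 0 0 0 60;0 0 -30 0 0 0 60;0 0 -35 0 0 0 70;0 0 -35 0 0 0 70;-5 0 -20 0 0 0 70"

```text
time_s: 15.97
ee_pos: [0.5361, 0.1793, 0.1908]
tool_rot: [179.8, -0.1, 91.7]
ft_force: [1.1, 0.5, 0.9]
gripper_width: 0.813
```

```bash
python3 go.py .491 -.202 .18; python3 -c "
from station import bot
import cv2
f=bot.grab_frame('scene')['image'][130:400,160:470,::-1];cv2.imwrite('pics/s9.png',cv2.resize(f,None,fx=2.2,fy=2.2,interpolation=2))"
```

```text
t 15.97 p [0.5361 0.1793 0.1908] rpy [ 1.7979e+02 -7.0000e-02  9.1750e+01] w 69.4 F [1.1 0.5 0.9] j6 [ 18.  20.   3.  73.   0. 107.]
tool shift mm [-379.8  -56.8   10.1]
```

View pics/s9.png

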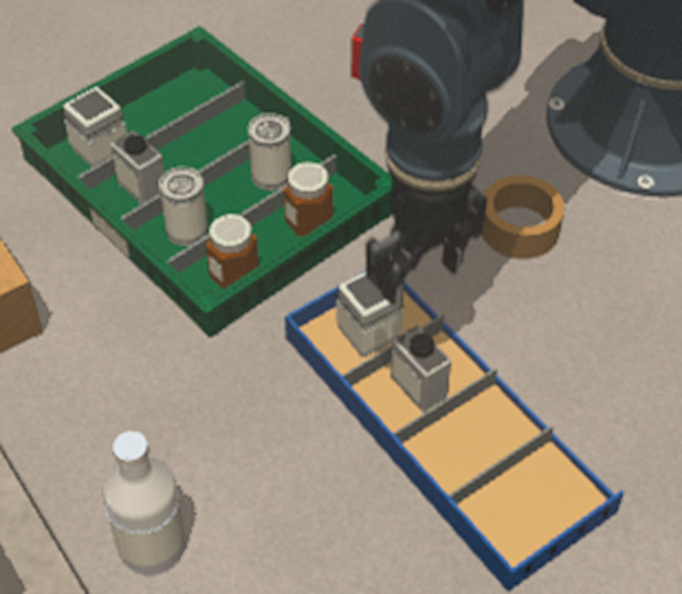

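The oblong stands in bay 3 at crop (422,375). The can is next, at the same tool yaw.

Call:
send_rows:
  increments: "-20 -4 0 0 0 0 70;-35 -5 0 0 0 0 70;-35 -5 0 0 0 0 70;-35 -5 0 0 0 0 70;-35 -5 0 0 0 0 70"

```text
time_s: 16.43
ee_pos: [0.5157, 0.0165, 0.1868]
tool_rot: [180.0, 0.0, 91.7]
ft_force: [0.4, 0.9, -0.4]
gripper_width: 0.821
```

Call:
send_rows:
  increments: "-35 -5 0 0 0 0 70;-35 -5 0 0 0 0 70;-35 -5 0 0 0 0 70;-35 -5 0 0 0 0 70;-35 -5 0 0 0 0 70"

```text
time_s: 16.85
ee_pos: [0.4959, -0.1594, 0.1868]
tool_rot: [180.0, 0.0, 91.7]
ft_force: [0.3, -1.0, -0.2]
gripper_width: 0.823
```

Call:
send_rows:
  increments: "-25 -4 0 0 0 0 70;-15 -2 0 0 0 0 70;0 0 0 0 0 0 70;0 0 0 0 0 0 70;0 0 0 0 0 0 70"

```text
time_s: 17.27
ee_pos: [0.4917, -0.1974, 0.1865]
tool_rot: [180.0, -0.0, 91.7]
ft_force: [1.1, 0.4, 0.1]
gripper_width: 0.823
```

```bash
python3 go.py .491 -.202 .048
```

```text
t 17.27 p [ 0.4917 -0.1974  0.1865] rpy [ 1.800e+02 -1.000e-02  9.173e+01] w 70.3 F [1.1 0.4 0.1] j6 [-22.  16.  -3.  71.   0.  66.]
tool shift mm [ -4.7  -0.9 138.5]
```

Call:
send_rows:
  increments: "-5 -1 20 0 0 0 70;0 0 30 0 0 0 70;0 0 25 0 0 0 70;0 0 10 0 0 0 70;0 0 0 0 0 0 70"

```text
time_s: 17.68
ee_pos: [0.4897, -0.2015, 0.0995]
tool_rot: [-179.8, -0.1, 91.8]
ft_force: [0.5, 0.6, -0.2]
gripper_width: 0.819
```

```bash
python3 go.py .491 -.202 .048; python3 -c "
from station import bot
import cv2
f=bot.grab_frame('scene')['image'][100:260,160:360,::-1];cv2.imwrite('pics/s10.png',cv2.resize(f,None,fx=3.7,fy=3.7,interpolation=2))"
```

```text
t 17.68 p [ 0.4897 -0.2015  0.0995] rpy [-1.7981e+02 -9.0000e-02  9.1790e+01] w 69.9 F [ 0.5  0.6 -0.2] j6 [-22.  19. -12.  59.   0.  66.]
tool shift mm [-0.6  1.5 51.5]
```

View pics/s10.png

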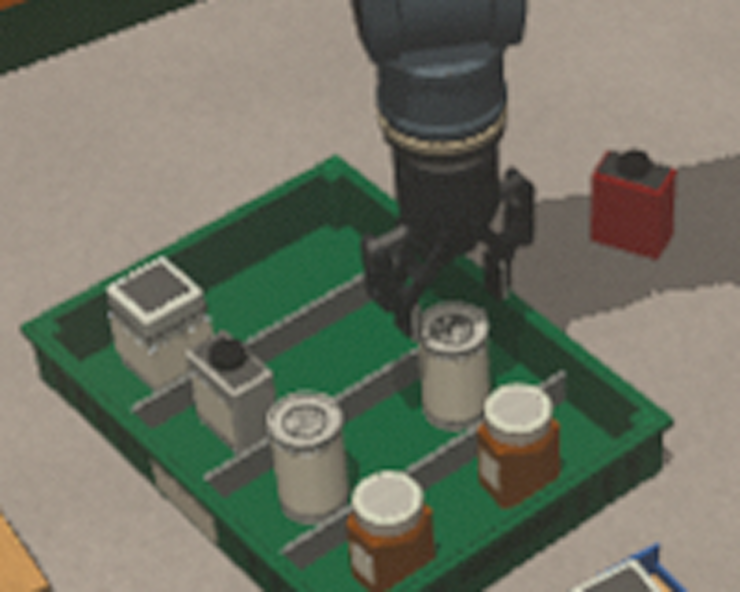

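The fingers straddle the front can, at crop (405,320) and (500,290). I go down and close.

Call:
send_rows:
  increments: "0 1 15 0 0 0 70;0 0 15 0 0 0 70;0 0 15 0 0 0 70;0 0 6 0 0 0 70;0 0 0 0 0 0 70"

```text
time_s: 18.15
ee_pos: [0.492, -0.2026, 0.0505]
tool_rot: [-180.0, -0.0, 91.7]
ft_force: [-1.1, -0.5, 0.1]
gripper_width: 0.819
```

Call:
send_rows:
  increments: "0 0 0 0 0 0 62;0 0 0 0 0 0 57;0 0 0 0 0 0 50;0 0 0 0 0 0 42;0 0 0 0 0 0 40"

```text
time_s: 18.57
ee_pos: [0.4926, -0.2032, 0.0518]
tool_rot: [179.9, 0.1, 91.7]
ft_force: [-3.0, 1.0, 9.4]
gripper_width: 0.609
```

Call:
send_rows:
  increments: "0 0 0 0 0 0 40;0 0 -5 0 0 0 40;0 0 -10 0 0 0 40;0 0 -20 0 0 0 40;0 0 -20 0 0 0 40"

```text
time_s: 18.98
ee_pos: [0.4915, -0.2027, 0.1066]
tool_rot: [-180.0, -0.0, 91.7]
ft_force: [0.3, -0.7, -2.3]
gripper_width: 0.612
```

Call:
send_rows:
  increments: "0 0 -25 0 0 0 40;0 0 -30 0 0 0 40;0 0 -17 0 0 0 40;0 0 0 0 0 0 40;0 0 0 0 0 0 40"

```text
time_s: 19.4
ee_pos: [0.4924, -0.2031, 0.1786]
tool_rot: [179.9, 0.1, 91.7]
ft_force: [-0.1, 0.4, -2.1]
gripper_width: 0.609
```

```bash
python3 go.py .531 .281 .175; python3 -c "
from station import bot
import cv2
f=bot.grab_frame('scene')['image'][50:260,160:410,::-1];cv2.imwrite('pics/s11.png',cv2.resize(f,None,fx=2.8,fy=2.8,interpolation=2))"
```

```text
t 19.4 p [ 0.4924 -0.2031  0.1786] rpy [1.7988e+02 5.0000e-02 9.1720e+01] w 52.0 F [-0.1  0.4 -2.1] j6 [-22.  17.  -4.  69.  -0.  66.]
tool shift mm [482.7  53.1   3.3]
```

View pics/s11.png

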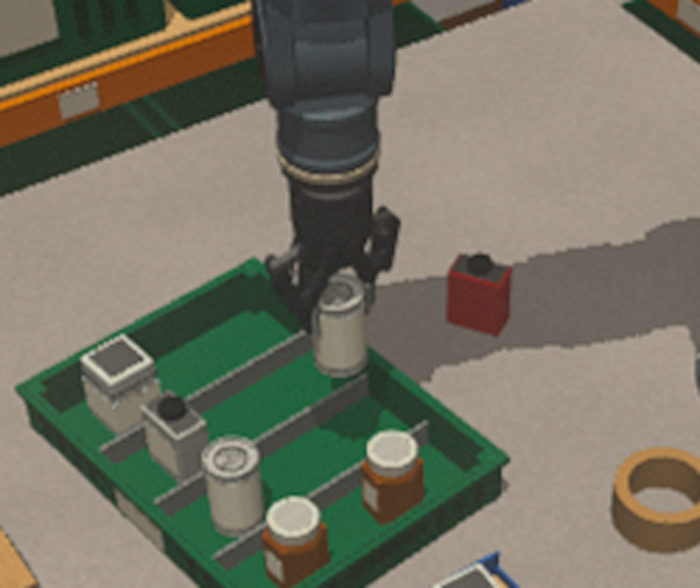

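The can is held upright, at crop (340,330). I carry it to bay 2.

Call:
send_rows:
  increments: "20 3 0 0 0 0 40;35 4 0 0 0 0 40;35 4 0 0 0 0 40;35 4 0 0 0 0 40;35 4 0 0 0 0 40"

```text
time_s: 19.87
ee_pos: [0.505, -0.0408, 0.1761]
tool_rot: [-179.9, -0.0, 91.7]
ft_force: [1.4, 0.2, -1.7]
gripper_width: 0.607
```

Call:
send_rows:
  increments: "35 4 0 0 0 0 40;35 4 0 0 0 0 40;35 4 0 0 0 0 40;35 4 0 0 0 0 40;35 4 0 0 0 0 40"

```text
time_s: 20.28
ee_pos: [0.5198, 0.1347, 0.1761]
tool_rot: [-179.9, 0.0, 91.7]
ft_force: [0.8, 0.4, -2.2]
gripper_width: 0.608
```

Call:
send_rows:
  increments: "35 4 0 0 0 0 40;35 4 0 0 0 0 40;35 3 0 0 0 0 40;27 2 0 0 0 0 40;12 1 0 0 0 0 40"

```text
time_s: 20.7
ee_pos: [0.5294, 0.2805, 0.1756]
tool_rot: [-179.9, 0.0, 91.9]
ft_force: [0.4, 0.8, -2.6]
gripper_width: 0.608
```

Call:
send_rows:
  increments: "4 0 0 0 0 0 40;0 0 0 0 0 0 40;0 0 20 0 0 0 40;0 0 20 0 0 0 40;0 0 10 0 0 0 40"

```text
time_s: 21.12
ee_pos: [0.5295, 0.2794, 0.1251]
tool_rot: [-179.9, 0.1, 91.6]
ft_force: [-0.5, 0.3, -3.3]
gripper_width: 0.612
```

```bash
python3 go.py .531 .281 .058
```

```text
t 21.12 p [0.5295 0.2794 0.1251] rpy [-1.7987e+02  8.0000e-02  9.1640e+01] w 52.3 F [-0.5  0.3 -3.3] j6 [ 28.  26.   2.  66.  -0. 116.]
tool shift mm [ 1.6  1.7 67.1]
```

Call:
send_rows:
  increments: "1 1 20 0 0 0 40;0 0 20 0 0 0 40;0 0 10 0 0 0 40;0 0 5 0 0 0 40;0 0 0 0 0 0 40"

```text
time_s: 21.53
ee_pos: [0.5309, 0.2817, 0.0717]
tool_rot: [-179.9, 0.0, 91.7]
ft_force: [0.7, -1.2, -2.0]
gripper_width: 0.61
```

```bash
python3 go.py .531 .281 .058; python3 -c "
from station import bot
import cv2
f=bot.grab_frame('scene')['image'][220:400,270:470,::-1];cv2.imwrite('pics/s12.png',cv2.resize(f,None,fx=3.3,fy=3.3,interpolation=2))"
```

```text
t 21.53 p [0.5309 0.2817 0.0717] rpy [-1.7992e+02  4.0000e-02  9.1680e+01] w 52.1 F [ 0.7 -1.2 -2. ] j6 [ 28.  28.  -3.  59.  -0. 116.]
tool shift mm [-0.7  0.1 13.7]
```

View pics/s12.png

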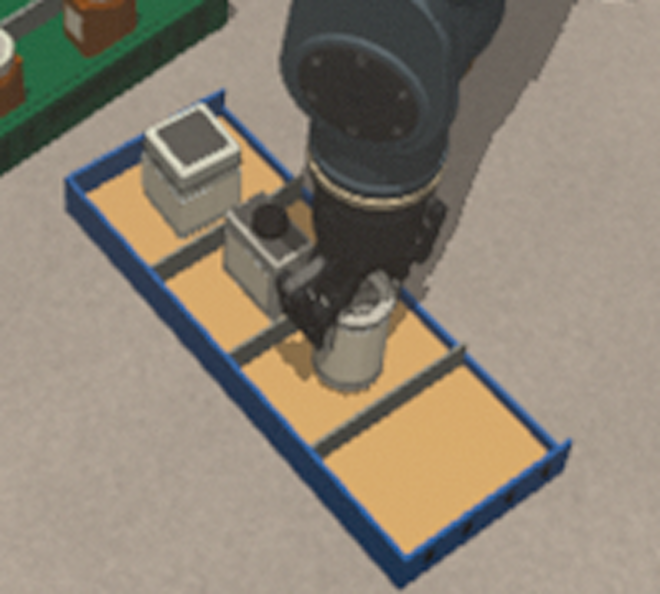

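The can is over the middle of bay 2, at crop (350,350). I lower it.

Call:
send_rows:
  increments: "0 0 4 0 0 0 40;0 0 4 0 0 0 40;0 0 3 0 0 0 40;0 0 1 0 0 0 40;0 0 0 0 0 0 40"

```text
time_s: 22.0
ee_pos: [0.5312, 0.2825, 0.0601]
tool_rot: [-180.0, 0.0, 91.7]
ft_force: [0.1, 0.0, -1.7]
gripper_width: 0.608
```

Call:
send_rows:
  increments: "0 0 1 0 0 0 40;0 0 0 0 0 0 40;0 0 1 0 0 0 40;0 0 0 0 0 0 40;0 0 0 0 0 0 40"

```text
time_s: 22.42
ee_pos: [0.5313, 0.2825, 0.0583]
tool_rot: [180.0, 0.0, 91.7]
ft_force: [-0.4, -1.2, -2.2]
gripper_width: 0.61
```

Call:
send_rows:
  increments: "0 0 1 0 0 0 40;0 0 0 0 0 0 40;0 0 0 0 0 0 40;0 0 0 0 0 0 40;0 0 0 0 0 0 40"

```text
time_s: 22.83
ee_pos: [0.5314, 0.2827, 0.0578]
tool_rot: [180.0, -0.0, 91.7]
ft_force: [-2.2, -0.6, 6.6]
gripper_width: 0.607
```

Contact, so I release.

Call:
send_rows:
  increments: "0 0 0 0 0 0 56;0 0 0 0 0 0 62;0 0 0 0 0 0 70;0 0 0 0 0 0 70;0 0 0 0 0 0 70"

```text
time_s: 23.25
ee_pos: [0.5313, 0.2825, 0.0573]
tool_rot: [180.0, -0.0, 91.7]
ft_force: [0.3, 0.4, 0.6]
gripper_width: 0.817
```

Call:
send_rows:
  increments: "0 0 -10 0 0 0 70;0 0 -30 0 0 0 70;0 0 -35 0 0 0 72;0 0 -35 0 0 0 72;-5 0 -20 0 0 0 72"

```text
time_s: 23.67
ee_pos: [0.5321, 0.2784, 0.192]
tool_rot: [179.8, -0.1, 91.8]
ft_force: [0.8, 1.9, 0.5]
gripper_width: 0.842
```

```bash
python3 go.py .494 -.108 .18; python3 -c "
from station import bot
import cv2
f=bot.grab_frame('scene')['image'][130:400,160:470,::-1];cv2.imwrite('pics/s13.png',cv2.resize(f,None,fx=2.2,fy=2.2,interpolation=2))"
```

```text
t 23.67 p [0.5321 0.2784 0.192 ] rpy [ 1.7979e+02 -1.1000e-01  9.1750e+01] w 71.9 F [0.8 1.9 0.5] j6 [ 28.  25.   9.  75.   0. 116.]
tool shift mm [-385.1  -50.    11. ]
```

View pics/s13.png

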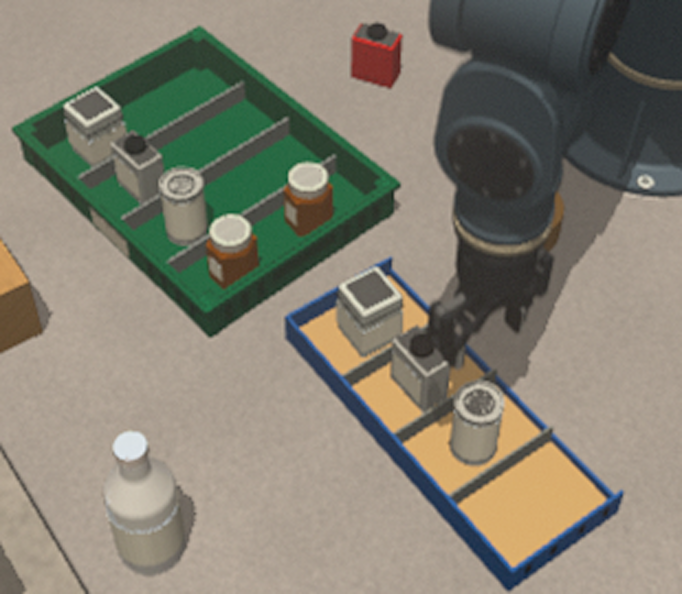

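The can stands in bay 2 at crop (475,420). The last one is the honey jar, gripped on its flats with the TCP at about z 0.036.

Call:
send_rows:
  increments: "-20 -4 0 0 0 0 72;-35 -4 0 0 0 0 72;-35 -4 0 0 0 0 72;-35 -4 0 0 0 0 72;-35 -4 0 0 0 0 72"

```text
time_s: 24.13
ee_pos: [0.5158, 0.1156, 0.1878]
tool_rot: [180.0, -0.0, 91.7]
ft_force: [0.6, -0.4, 0.9]
gripper_width: 0.843
```

Call:
send_rows:
  increments: "-35 -5 0 0 0 0 72;-35 -5 0 0 0 0 72;-35 -5 0 0 0 0 72;-35 -5 0 0 0 0 72;-35 -5 0 0 0 0 72"

```text
time_s: 24.55
ee_pos: [0.496, -0.0603, 0.1879]
tool_rot: [180.0, 0.0, 91.7]
ft_force: [1.1, 0.4, -1.1]
gripper_width: 0.844
```

Call:
send_rows:
  increments: "-27 -3 0 0 0 0 72;-15 -1 0 0 0 0 72;-5 0 0 0 0 0.025 72;0 0 0 0 0 0 72;0 0 0 0 0 0 72"

```text
time_s: 24.97
ee_pos: [0.494, -0.1053, 0.1875]
tool_rot: [180.0, -0.0, 90.3]
ft_force: [1.1, 0.2, 0.3]
gripper_width: 0.842
```

Call:
send_rows:
  increments: "0 0 20 0 0 0 72;0 0 30 0 0 0 72;0 0 25 0 0 0 72;0 0 10 0 0 0 72;0 0 0 0 0 0 72"

```text
time_s: 25.38
ee_pos: [0.4926, -0.1044, 0.1005]
tool_rot: [-179.8, -0.0, 90.4]
ft_force: [-0.9, -0.2, -0.8]
gripper_width: 0.842
```

```bash
python3 go.py .494 -.108 .036; python3 -c "
from station import bot
import cv2
f=bot.grab_frame('scene')['image'][100:260,200:400,::-1];cv2.imwrite('pics/s14.png',cv2.resize(f,None,fx=3.7,fy=3.7,interpolation=2))"
```

```text
t 25.38 p [ 0.4926 -0.1044  0.1005] rpy [-1.798e+02 -5.000e-02  9.037e+01] w 71.9 F [-0.9 -0.2 -0.8] j6 [-12.  16. -16.  58.   0.  78.]
tool shift mm [-3.6  1.6 64.5]
```

View pics/s14.png

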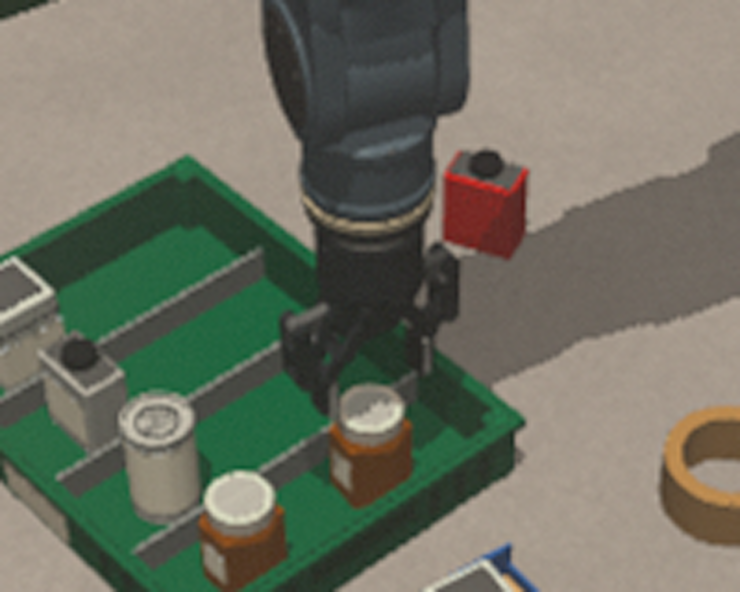

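The fingers straddle the front honey jar, at crop (325,395) and (425,365). I centre, go down and close.

Call:
send_rows:
  increments: "-4 1 10 0 0 0 72;0 0 20 0 0 0 72;0 0 20 0 0 0 72;0 0 10 0 0 0 72;0 0 2 0 0 0 72"

```text
time_s: 25.85
ee_pos: [0.4945, -0.1097, 0.0394]
tool_rot: [-179.9, -0.0, 90.3]
ft_force: [0.4, -0.3, -0.7]
gripper_width: 0.847
```

Call:
send_rows:
  increments: "0 0 1 0 0 0 72;0 0 0 0 0 0 63;0 0 0 0 0 0 58;0 0 0 0 0 0 50;0 0 0 0 0 0 42"

```text
time_s: 26.27
ee_pos: [0.4953, -0.1099, 0.0406]
tool_rot: [179.9, 0.0, 90.3]
ft_force: [-5.7, -0.0, 11.6]
gripper_width: 0.618
```

Call:
send_rows:
  increments: "0 0 0 0 0 0 40;0 0 0 0 0 0 40;0 0 -5 0 0 0 40;0 0 -10 0 0 0 40;0 0 -20 0 0 0 40"

```text
time_s: 26.68
ee_pos: [0.4939, -0.1095, 0.074]
tool_rot: [-179.9, -0.0, 90.3]
ft_force: [0.4, 0.1, -3.0]
gripper_width: 0.625
```

Call:
send_rows:
  increments: "0 0 -25 0 0 0 40;0 0 -30 0 0 0 40;0 0 -30 0 0 0 40;0 0 -7 0 0 0 40;0 0 0 0 0 0 40"

```text
time_s: 27.1
ee_pos: [0.4964, -0.1101, 0.1692]
tool_rot: [179.7, 0.1, 90.3]
ft_force: [-0.3, 0.7, -3.1]
gripper_width: 0.618
```

```bash
python3 go.py .528 .377 .165; python3 -c "
from station import bot
import cv2
f=bot.grab_frame('scene')['image'][70:280,180:430,::-1];cv2.imwrite('pics/s15.png',cv2.resize(f,None,fx=2.8,fy=2.8,interpolation=2))"
```

```text
t 27.1 p [ 0.4964 -0.1101  0.1692] rpy [1.7973e+02 6.0000e-02 9.0290e+01] w 52.8 F [-0.3  0.7 -3.1] j6 [-13.  14.  -9.  67.   0.  77.]
tool shift mm [486.9  34.    3.9]
```

View pics/s15.png

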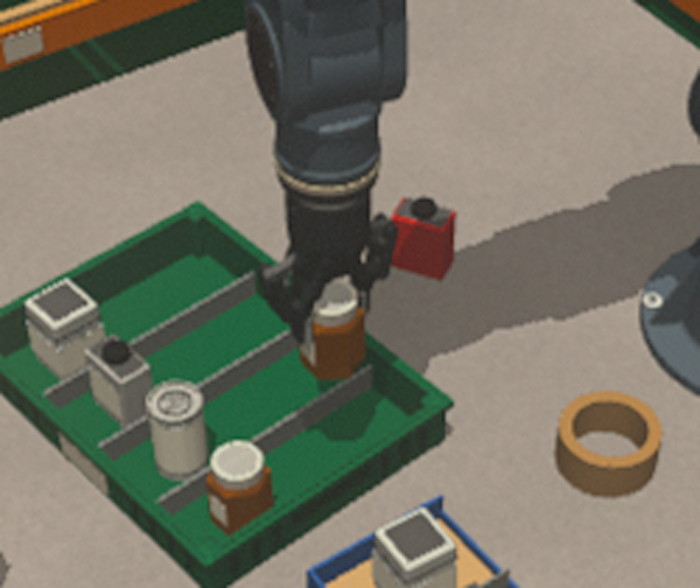

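The honey jar is held upright by its flats, at crop (335,340), and the back row is unchanged. I carry it to bay 1.

Call:
send_rows:
  increments: "20 2 -5 0 0 0 40;35 2 -3 0 0 0 40;35 2 0 0 0 0 40;35 2 0 0 0 0 40;35 2 0 0 0 0 40"

```text
time_s: 27.57
ee_pos: [0.5031, 0.0517, 0.1728]
tool_rot: [-179.9, 0.0, 90.3]
ft_force: [1.1, 0.1, -2.3]
gripper_width: 0.621
```

Call:
send_rows:
  increments: "35 3 0 0 0 0 40;35 3 0 0 0 0 40;35 3 0 0 0 0 40;35 3 0 0 0 0 40;35 3 0 0 0 0 40"

```text
time_s: 27.98
ee_pos: [0.5173, 0.2268, 0.1726]
tool_rot: [-179.9, 0.1, 90.3]
ft_force: [0.6, -0.5, -2.9]
gripper_width: 0.618
```

Call:
send_rows:
  increments: "35 3 0 0 0 -0.025 40;35 2 0 0 0 0 40;35 2 0 0 0 0 40;27 2 0 0 0 0 40;15 0 0 0 0 0 40"

```text
time_s: 28.4
ee_pos: [0.5226, 0.3751, 0.1718]
tool_rot: [-179.9, 0.1, 91.8]
ft_force: [1.4, 0.5, -3.1]
gripper_width: 0.618
```

Call:
send_rows:
  increments: "5 0 0 0 0 0 40;0 0 0 0 0 0 40;0 0 20 0 0 0 40;0 0 20 0 0 0 40;0 0 0 0 0 0 40"

```text
time_s: 28.82
ee_pos: [0.522, 0.375, 0.1301]
tool_rot: [-179.7, 0.2, 91.7]
ft_force: [-1.2, 0.1, -3.9]
gripper_width: 0.62
```

```bash
python3 go.py .528 .377 .047
```

```text
t 28.82 p [0.522  0.375  0.1301] rpy [-179.71    0.21   91.66] w 52.9 F [-1.2  0.1 -3.9] j6 [ 36.  31.  11.  70.  -0. 124.]
tool shift mm [ 2.2  6.4 83.1]
```

Call:
send_rows:
  increments: "2 4 20 0 0 0 40;0 0 20 0 0 0 40;0 0 20 0 0 0 40;0 0 8 0 0 0 40;0 0 0 0 0 0 40"

```text
time_s: 29.23
ee_pos: [0.5267, 0.3781, 0.0649]
tool_rot: [-179.8, 0.1, 91.7]
ft_force: [-0.9, 0.5, -2.8]
gripper_width: 0.616
```

```bash
python3 go.py .528 .377 .047; python3 -c "
from station import bot
import cv2
f=bot.grab_frame('scene')['image'][220:400,270:470,::-1];cv2.imwrite('pics/s16.png',cv2.resize(f,None,fx=3.3,fy=3.3,interpolation=2))"
```

```text
t 29.23 p [0.5267 0.3781 0.0649] rpy [-1.7984e+02  1.1000e-01  9.1670e+01] w 52.6 F [-0.9  0.5 -2.8] j6 [ 36.  34.   6.  62.  -0. 124.]
tool shift mm [-1.1  1.3 17.9]
```

View pics/s16.png

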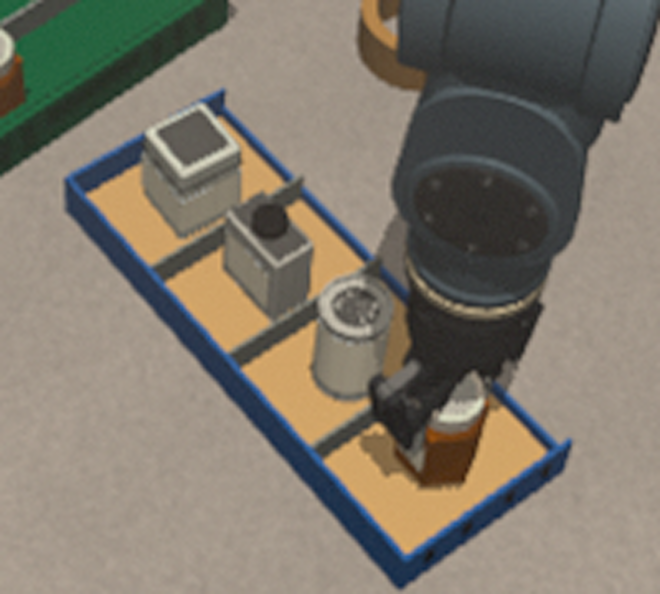

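The honey jar is over bay 1, at crop (445,440). I lower it.

Call:
send_rows:
  increments: "0 0 5 0 0 0 40;0 0 5 0 0 0 40;0 0 3 0 0 0 40;0 0 2 0 0 0 40;0 0 0 0 0 0 40"

```text
time_s: 29.7
ee_pos: [0.5274, 0.3795, 0.051]
tool_rot: [-180.0, 0.0, 91.7]
ft_force: [-0.0, 0.8, -2.5]
gripper_width: 0.619
```

Call:
send_rows:
  increments: "0 0 1 0 0 0 40;0 0 0 0 0 0 40;0 0 1 0 0 0 40;0 0 0 0 0 0 40;0 0 0 0 0 0 40"

```text
time_s: 30.12
ee_pos: [0.5275, 0.3796, 0.0493]
tool_rot: [-180.0, -0.0, 91.7]
ft_force: [-0.6, 0.2, -2.8]
gripper_width: 0.619
```

Call:
send_rows:
  increments: "0 0 1 0 0 0 40;0 0 0 0 0 0 40;0 0 1 0 0 0 40;0 0 0 0 0 0 40;0 0 0 0 0 0 40"

```text
time_s: 30.53
ee_pos: [0.5275, 0.3796, 0.0472]
tool_rot: [-180.0, 0.0, 91.7]
ft_force: [0.1, 0.3, -2.2]
gripper_width: 0.621
```

Call:
send_rows:
  increments: "0 0 1 0 0 0 40;0 0 0 0 0 0 40;0 0 0 0 0 0 40;0 0 0 0 0 0 40;0 0 0 0 0 0 40"

```text
time_s: 30.95
ee_pos: [0.5276, 0.3797, 0.0466]
tool_rot: [180.0, -0.0, 91.7]
ft_force: [-1.9, -1.7, 4.3]
gripper_width: 0.62
```

Contact. I release and retreat.

Call:
send_rows:
  increments: "0 0 0 0 0 0 57;0 0 0 0 0 0 63;0 0 0 0 0 0 72;0 0 0 0 0 0 72;0 0 0 0 0 0 72"

```text
time_s: 31.37
ee_pos: [0.5275, 0.3796, 0.0462]
tool_rot: [-180.0, 0.0, 91.7]
ft_force: [-0.2, -0.9, -0.0]
gripper_width: 0.841
```

Call:
send_rows:
  increments: "0 0 -10 0 0 0 72;0 0 -30 0 0 0 72;0 0 -35 0 0 0 72;0 0 -35 0 0 0 72;0 0 -30 0 0 0 72"

```text
time_s: 31.78
ee_pos: [0.5276, 0.3796, 0.1897]
tool_rot: [179.9, -0.1, 91.7]
ft_force: [0.5, 0.3, 1.2]
gripper_width: 0.845
```

Call:
send_rows:
  increments: "0 -35 0 0 0 0 72;0 -35 0 0 0 0 72;0 -35 0 0 0 0 72;0 -35 0 0 0 0 72;0 0 0 0 0 0 72"

```text
time_s: 32.2
ee_pos: [0.3826, 0.3748, 0.1874]
tool_rot: [-179.9, 0.0, 91.9]
ft_force: [-0.4, -0.2, -0.0]
gripper_width: 0.839
```

Call:
send_rows:
  increments: "0 0 0 0 0 0 72;0 0 0 0 0 0 72;0 0 0 0 0 0 72;0 0 0 0 0 0 72;0 0 0 0 0 0 72"

```text
time_s: 32.62
ee_pos: [0.3883, 0.3754, 0.1861]
tool_rot: [-180.0, 0.0, 91.7]
ft_force: [-0.1, -0.2, -0.4]
gripper_width: 0.843
```

```bash
python3 -c "
from station import bot
import cv2
f=bot.grab_frame('scene')['image'];cv2.imwrite('pics/s17.png',cv2.resize(f[130:400,160:470,::-1],None,fx=2.2,fy=2.2,interpolation=2))
f=bot.grab_frame('top')['image'];cv2.imwrite('pics/t17.png',cv2.resize(f[120:290,110:510,::-1],None,fx=2,fy=2,interpolation=2))
print(bot.get_obs()['time_s'],bot.get_obs()['ee_pos'])"
```

```text
32.7167 [0.38804039 0.37530828 0.18607806]
```

View pics/s17.png

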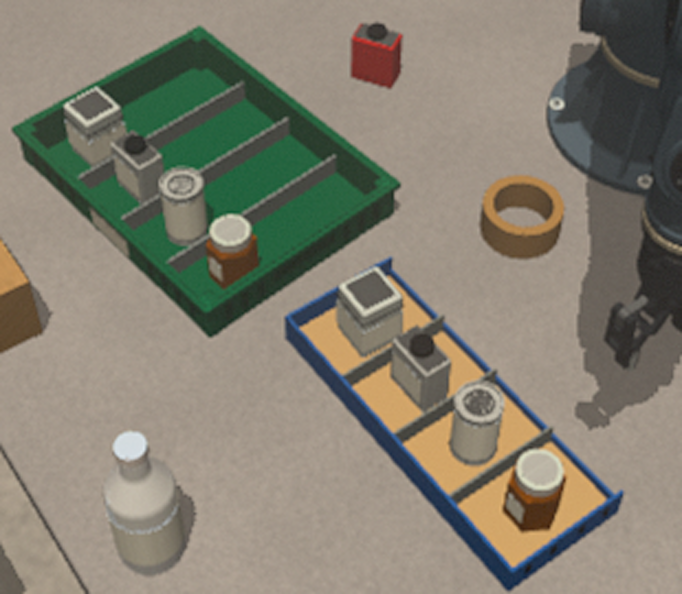

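View pics/t17.png

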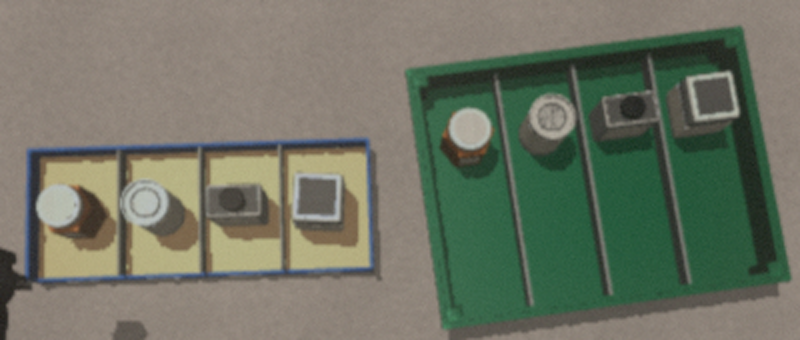

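```bash
python3 - <<'E'
from h import *
c,s=np.cos(np.radians(1.74)),np.sin(np.radians(1.74))
for n,q,z,yb in[('honey',(60,206),.094,.144),('can',(146,202),.1,.048),('obl',(232,200),.1,-.048),('cad',(318,198),.096,-.144)]:
    d=ray(110+q[0]/2,120+q[1]/2,z)-np.array([.5327,.2332]);print(n,'x',round(c*d[0]+s*d[1],4),'y err',round(-s*d[0]+c*d[1]-yb,4))
import cv2
a=cv2.imread('pics/t17.png');b=cv2.imread('pics/top0.png')
b=cv2.resize(b[120:290,110:510],None,fx=2,fy=2,interpolation=2)
print(cv2.absdiff(a,b)[60:170,430:760].max())
from station import bot
print(bot.close_job())
E
```

```text
honey x -0.0023 y err 0.0004
can x -0.0017 y err -0.0016
obl x -0.0023 y err -0.0018
cad x -0.0022 y err -0.0023
14
the job is handed in; nothing more can be done
None
```

I filled the rack: honey, can, oblong and caddy went from the front row into bays 1 to 4, left to right. The job is handed in, with the last clock reading at about 33 s. No verdict was reported.

- **Placing:** I lowered each item until the wrist felt the deck. Those forces were about 4–13 N, except the oblong at 26 N.
- **Final pictures:** All four stand upright. In the top view each measures within about 3 mm of its bay centre, both across and along.
- **Back row:** It looks the same as in the first picture; the remaining difference was noise-sized.
- **Clearance:** The gripper is clear of everything, and I left the red look-alike alone.
- **Disagreement:** The tray's outline measured a few millimetres larger than its stated size. I placed the grasps from the items themselves, so this did not affect them. No other check failed.

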